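# Uncap the reagent bottles

## Robot

A 6-joint arm with a two-finger parallel gripper is mounted at the origin on the work surface. World frame = base frame: x ahead of the robot, y to its left, z up, the work surface at z = 0. Lengths are in mm, angles in rad, forces in N, time in s.
With the tool pointing down it reaches from about 400 to 925 mm from the base axis. Payload 12.5 kg.
Tool frame: the origin (TCP) lies on the mounting face of the last link; the fingertips stand 190 mm ahead of it and the grasp point (between the pads) lies 171 mm ahead of it; x points along the fingers, y is the direction in which the jaws open and shut, and the axes are right-handed (so a half turn about x gives the same grasp; the last joint's range is limited). The gripper opens to 95 mm and grips with 3 to 60 N. Pads are 20 mm wide; open, the fingers measure 119 mm over their backs; the gripper's body (75 mm by 180 mm) begins 59 mm behind the grasp point.
Start: joints at [1.223, 0.491, 1.559, -0, 1.092, -0.106], TCP at [149.632, 606.824, 404.761] pointing down, gripper open.
Joint ranges: [-3.1, 3.1], [-0.84, 2.19], [0.05, 2.79], [-1.13, 4.28], [0.06, 2.93], [-2.69, 2.69]. Speed limits (rad/s): [2.22, 2.22, 2.79, 3.14, 3.14, 3.14].

## Interface

Orientations are given as [roll, pitch, yaw] about the fixed x, y, z axes, in that order (R = Rz(yaw) Ry(pitch) Rx(roll)).
In Python, from cell import env, eyes gives the robot as it stands. The module is installed in compiled form; this text tells all that it offers.
- The arm moves only by the tool jog_arm, never from a script. Its argument "deltas" is one flat list of numbers, 7 for each row, row after row: the shift along the tool's x, y, z in mm, then the turn, a rotation vector about the tool's x, y, z in rad, then the opening, from 0 (shut) to 1 (fully open). A call has 1 to 10 rows; each row shifts and turns the pose as measured when the row begins, along the tool's axes as they then stand; what a row does not reach is not made up. A row lasts 1/8 s, in which the tool goes at most 62.5 mm and 10.7 degrees, less where a joint would pass 70% of its speed; a pose out of reach is approached as far as the arm can. A call is refused whole if a number of a shift passes 62.5 or a number of a turn 0.188, either way. A call with a gripper value outside its range is refused whole. The fingers move at their own pace and stop on an object; the grip force is fixed at half the most. Time passes only in rows, so rows that do not move let the fingers close. It gives the time, the measured TCP pose, the force and the opening at its end, in the units of the state.
- env.state(): the state, without advancing time (a new reading comes with each control period).
- eyes.read_camera(name): name is "scene" or "side" or "wrist"; returns a dict with "image" (384x512x3 uint8, red, green, blue), "fovy" (degrees; the focal length in pixels is half the picture's height over the tangent of half this angle, whatever the lens; pixels are square), "cx", "cy" (the principal point, pixels), "world_from_camera" (4x4, takes a point from camera to world coordinates). Camera axes: x right, y up, looking along -z (the intrinsics and any distortion apply to the point x, -y, -z); pixel columns grow to the right and rows downward; lengths in mm; the calibration is good to about 2 mm. The wrist camera is an equidistant fisheye: a pixel r from the principal point sees the ray r / f radians off the axis. A picture is of the moment at which its call begins. There is no depth.
- env.job_done(): hands the job in, once; it reports no verdict.
The state is a dict: "t": time; "joints": joint angles; "qvel": joint speeds; "tau": joint torques, N m; "eef_pos": TCP position; "tcp_rot": TCP orientation; "ft_force": force on the tool from outside, world axes, zero at the start; "moment": the same for the moment, N m; "opening": opening from 0.0 (shut) to 1.0 (fully open).
Only numpy, scipy, OpenCV 4.12 (cv2) and the standard library are available. Lean on these libraries where they do the work, as an engineer would, in place of code of your own. Each camera call takes 0.05 s, during which the arm holds its last target.

## Task

Get the bottle rack ready for use: lift away the kit carton left lying across it and lay it lengthways in the middle of the rubber mat, then take the push-on cap off every bottle that still has one and put the caps in the steel tray, side by side on its floor, and last of all press the ready button fully down. The caps are stuck tight and the bottles stand on soft springs, so work each cap loose by twisting it back and forth while easing it up, and never drag a bottle more than about a centimetre up out of its seat. Leave the sanitiser bottle, the jar and the brown box where they are.

Things in the scene. Friction and masses are not known exactly. Their poses are not given: they have to be found in the camera images.
- carton_mid (a point): Centre of the white kit carton, 200 (x) x 60 (y) x 45 (z) mm, about 0.2 kg, a closed rigid box. At the start it lies across the two rails of the rack, over the bottles.
- rack: White bottle rack fixed to the counter: a block 130 (x) x 340 (y) x 50 mm with two aluminium rails along y at x = -60 and +60 mm (10 mm wide, top 122 mm above the counter, on posts at the ends). Four bottles stand in a row along y, 90 mm apart, midway between the rails. Origin: centre of the underside.
- mat_mid (a point): Centre of the top of the black rubber mat lying on the counter, 240 (x) x 110 (y) x 3 mm, fixed: the place for the carton, which lies lengthways (along x) on it.
- tray: Shallow open steel tray, fixed, 220 (x) x 160 (y) x 35 (z) mm outside, walls and floor 5 mm thick. Origin: centre of the underside. There is room for four caps side by side.
- ready_top (a point): Centre of the top of the round grey push button (28 mm across) on a small white console (60 x 70 x 75 mm) fixed in front of the rack; it is pressed straight down. When released its top stands 97 mm above the counter.
- ready (a joint): Travel of the push button, m: 0 released, 0.006 fully down; full travel takes 5 N; it springs back.
- cap0_mid (a point): Centre of grey push-on cap 0, or None if that bottle is open already. 48 mm tall, 45 g: upper 22 mm a square head 40 x 40 mm (flats across x and y), lower 26 mm a round skirt 41 mm across with a bore from below, 28 mm across, 26 mm deep; z points up out of the bottle. On its bottle this centre is 92 mm above the counter.
- bottle0_top (a point): Centre of the top of bottle 0's upright neck, 94 mm above the counter, 28 mm across over its sprung ribs. Its cap holds by about 20 N of friction whichever way it slides, so while it is being turned (5 mm or less of rise per radian) a pull of a few newtons is enough. Free after 25 mm of rise; turns either way without limit.
- bottle0 (a joint): How far bottle 0 has been drawn up out of its sprung seat, m: 0 seated. The bottle cannot turn. The spring holds it down with about 4.5 N plus 0.7 N per mm, so a straight pull on the cap draws the bottle up instead of freeing the cap; more than 12 mm damages the seat.
- cap1_mid (a point): Centre of grey push-on cap 1, or None if that bottle is open already. 48 mm tall, 45 g: upper 22 mm a square head 40 x 40 mm (flats across x and y), lower 26 mm a round skirt 41 mm across with a bore from below, 28 mm across, 26 mm deep; z points up out of the bottle. On its bottle this centre is 92 mm above the counter.
- bottle1_top (a point): Centre of the top of bottle 1's upright neck, 94 mm above the counter, 28 mm across over its sprung ribs. Its cap holds by about 20 N of friction whichever way it slides, so while it is being turned (5 mm or less of rise per radian) a pull of a few newtons is enough. Free after 25 mm of rise; turns either way without limit.
- bottle1 (a joint): How far bottle 1 has been drawn up out of its sprung seat, m: 0 seated. The bottle cannot turn. The spring holds it down with about 4.5 N plus 0.7 N per mm, so a straight pull on the cap draws the bottle up instead of freeing the cap; more than 12 mm damages the seat.
- cap2_mid (a point): Centre of grey push-on cap 2, or None if that bottle is open already. 48 mm tall, 45 g: upper 22 mm a square head 40 x 40 mm (flats across x and y), lower 26 mm a round skirt 41 mm across with a bore from below, 28 mm across, 26 mm deep; z points up out of the bottle. On its bottle this centre is 92 mm above the counter.
- bottle2_top (a point): Centre of the top of bottle 2's upright neck, 94 mm above the counter, 28 mm across over its sprung ribs. Its cap holds by about 20 N of friction whichever way it slides, so while it is being turned (5 mm or less of rise per radian) a pull of a few newtons is enough. Free after 25 mm of rise; turns either way without limit.
- bottle2 (a joint): How far bottle 2 has been drawn up out of its sprung seat, m: 0 seated. The bottle cannot turn. The spring holds it down with about 4.5 N plus 0.7 N per mm, so a straight pull on the cap draws the bottle up instead of freeing the cap; more than 12 mm damages the seat.
- cap3_mid (a point): Centre of grey push-on cap 3, or None if that bottle is open already. 48 mm tall, 45 g: upper 22 mm a square head 40 x 40 mm (flats across x and y), lower 26 mm a round skirt 41 mm across with a bore from below, 28 mm across, 26 mm deep; z points up out of the bottle. On its bottle this centre is 92 mm above the counter.
- bottle3_top (a point): Centre of the top of bottle 3's upright neck, 94 mm above the counter, 28 mm across over its sprung ribs. Its cap holds by about 20 N of friction whichever way it slides, so while it is being turned (5 mm or less of rise per radian) a pull of a few newtons is enough. Free after 25 mm of rise; turns either way without limit.
- bottle3 (a joint): How far bottle 3 has been drawn up out of its sprung seat, m: 0 seated. The bottle cannot turn. The spring holds it down with about 4.5 N plus 0.7 N per mm, so a straight pull on the cap draws the bottle up instead of freeing the cap; more than 12 mm damages the seat.
- sanitiser: Bystander: clear sanitiser bottle, 56 mm across, 150 mm tall, loose on the counter, not to be disturbed. Origin: centre of its underside.
- swab_jar: Bystander: glass jar with black lid, 90 mm across, 120 mm tall, loose on the counter, not to be disturbed. Origin: centre of its underside.
- kit_box: Bystander: brown box 70 x 130 x 50 mm, loose on the counter, not to be disturbed. Origin: centre of its underside.
Not all that is in view belongs to the job. What is shaped like the part that bears cap3_mid but blue or pink is not meant.

How it is judged:
By the outcome, as a careful person would: the job done as asked, in the order asked, and still so for the second after the job is handed in, with the robot touching nothing.
Of cap0, cap1, cap2, cap3 only 2 to 4 are there at a start; the rules pass over those that are not, and their reading is None.
At some moment in a run one of carton may be knocked a few centimetres aside while the robot is not near it.
Once in a run the grip may slacken for a moment while it holds something.
It also fails if it takes over 210 s, if anything falls off the work surface, if the arm or the gripper's body presses on something with over 40 N, if the wrist force passes 120 N, or if a joint passes its speed limit or range.

## Working session

There is one attempt and no reset: what is moved stays moved. The work goes in short steps, Python scripts to look and compute and a tool call to move; the robot and the scene stay as the last step left them, time stands still between calls to the robot, and variables do not carry over. Pictures are saved under pics/ and viewed, and the job is handed in when it is done.

Besides the shell and the picture viewer there is one more tool, called after "Call:" by a JSON object that holds its "op" and its "data". jog_arm: Moves the arm, as the interface text tells. Its arguments: {"type":"object","properties":{"deltas":{"type":"array","items":{"type":"number"}}},"required":["deltas"]}

```bash
mkdir -p pics; cat > h.py <<'E'
from cell import env, eyes
import cv2, numpy as np
def snap(n,tag):
    c=eyes.read_camera(n); im=c.pop("image"); cv2.imwrite(f"pics/{tag}.png",im[:,:,::-1]); np.save(f"pics/{tag}.npy",c,allow_pickle=True); return im,c
def load(tag):
    return cv2.imread(f"pics/{tag}.png"), np.load(f"pics/{tag}.npy",allow_pickle=True).item()
def ray(c,u,v,fish=False):
    f=192/np.tan(np.radians(c["fovy"])/2); x=(u-c["cx"]);y=(v-c["cy"])
    if fish:
        r=np.hypot(x,y)+1e-9; th=r/f; d=np.array([np.sin(th)*x/r,-np.sin(th)*y/r,-np.cos(th)])
    else: d=np.array([x/f,-y/f,-1.])
    T=np.array(c["world_from_camera"]); return T[:3,3],T[:3,:3]@d
def onz(tag,u,v,z):
    _,c=load(tag); o,d=ray(c,u,v,tag.startswith("wrist")); return np.round(o+d*(z-o[2])/d[2],1)
def proj(tag,p):
    _,c=load(tag); f=192/np.tan(np.radians(c["fovy"])/2); T=np.array(c["world_from_camera"]); q=T[:3,:3].T@(np.array(p)-T[:3,3])
    x,y,z=q[0],-q[1],-q[2]
    if tag.startswith("wrist"):
        r=np.hypot(x,y)+1e-9; th=np.arctan2(r,z); return np.round([c["cx"]+f*th*x/r,c["cy"]+f*th*y/r],1)
    return np.round([c["cx"]+f*x/z,c["cy"]+f*y/z],1)
def crop(tag,u0,v0,u1,v1,k,out):
    im,_=load(tag); cv2.imwrite(f"pics/{out}.png",cv2.resize(im[v0:v1,u0:u1],None,fx=k,fy=k,interpolation=cv2.INTER_CUBIC))
E
python3 - <<'E'
from h import *
for n in ["scene","side","wrist"]:
    im,c=snap(n,n+"0"); print(n,{k:np.round(v,3).tolist() for k,v in c.items()})
print(env.state())
E
```

```text
scene {'fovy': 52.355, 'cx': 255.831, 'cy': 185.784, 'world_from_camera': [[0.099, -0.768, 0.633, 1194.757], [0.995, 0.08, -0.059, -45.1], [-0.006, 0.636, 0.772, 824.281], [0.0, 0.0, 0.0, 1.0]]}
side {'fovy': 44.142, 'cx': 261.579, 'cy': 189.998, 'world_from_camera': [[-0.884, 0.296, -0.362, 215.546], [-0.468, -0.582, 0.666, 736.712], [-0.013, 0.757, 0.653, 852.933], [0.0, 0.0, 0.0, 1.0]]}
wrist {'fovy': 65.706, 'cx': 254.105, 'cy': 193.506, 'world_from_camera': [[0.24, -0.934, -0.266, 76.025], [0.971, 0.231, 0.066, 624.694], [-0.0, -0.274, 0.962, 383.498], [0.0, 0.0, 0.0, 1.0]]}
{'t': 0.15, 'joints': array([ 1.22338548e+00,  4.91389736e-01,  1.55930153e+00, -9.51824179e-06,
        1.09169043e+00, -1.05628509e-01]), 'qvel': array([ 0.0023386 , -0.00049244, -0.00207866,  0.00089323,  0.00256883,
       -0.00039708]), 'tau': array([ 1.91927204e-03, -6.12897992e+01, -2.58277649e+01,  6.92762760e-02,
        4.73807263e-02, -9.43208784e-05]), 'eef_pos': array([149.63439564, 606.80089342, 404.31814286]), 'tcp_rot': array([-1.66572478,  1.57000724, -1.90750273]), 'ft_force': array([-0.27363867,  0.01696175,  0.2517067 ]), 'moment': array([-8.86739382e-06,  2.90782036e-03, -7.32506430e-03]), 'opening': 1.0017168188445478}
```

View pics/scene0.png

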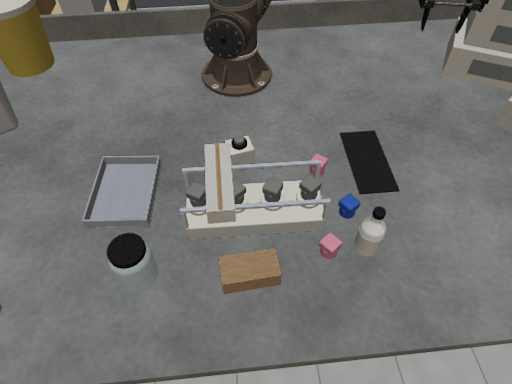

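View pics/side0.png

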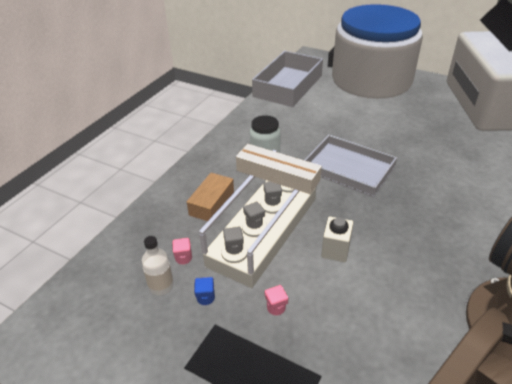

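View pics/wrist0.png

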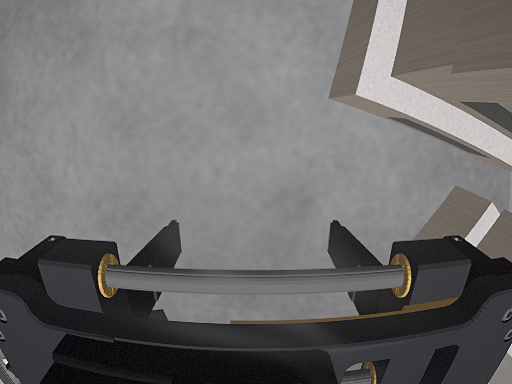

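```bash
python3 -c "
from h import *
crop('scene0',165,125,345,260,4,'c1'); crop('side0',180,120,360,285,4,'c2')"
```

```text
(no output)
```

View pics/c1.png

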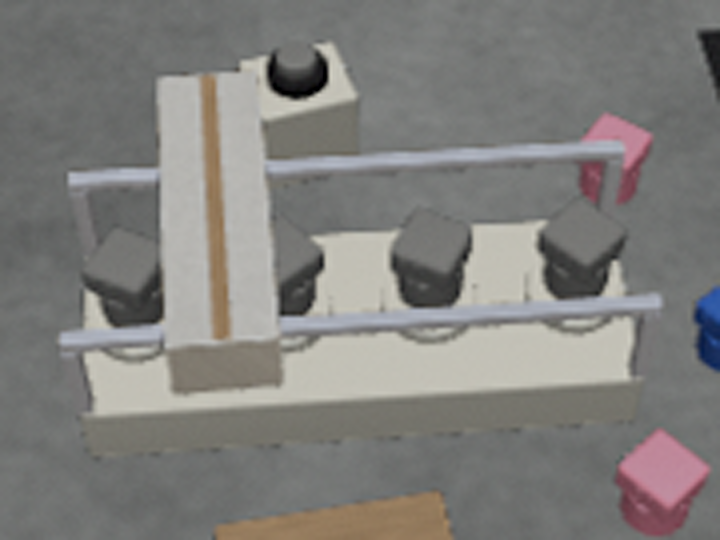

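View pics/c2.png

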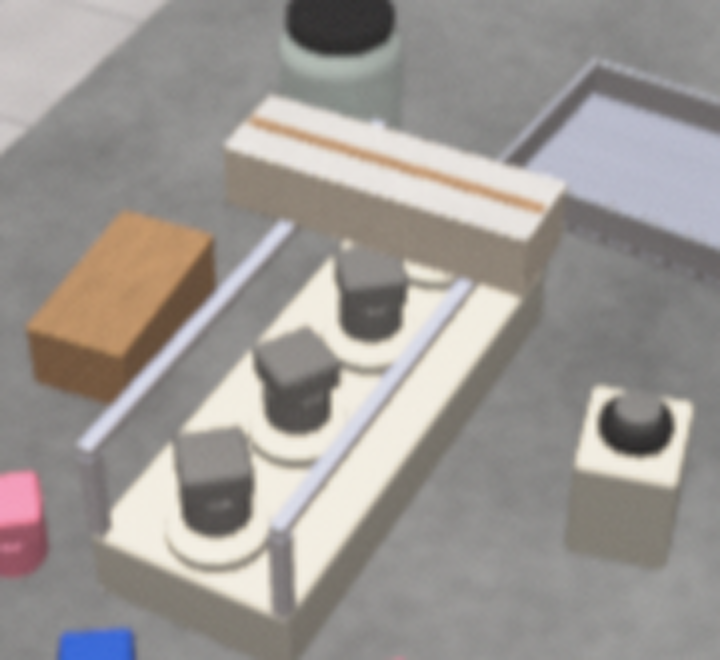

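```bash
python3 - <<'E'
from h import *
f=lambda u,v:(165+u/4,125+v/4)
g=lambda u,v:(180+u/4,120+v/4)
print("carton scene",[onz('scene0',*f(*p),167).tolist()[:2] for p in [(158,77),(263,73),(277,342),(165,347)]])
print("carton side",[onz('side0',*g(*p),167).tolist()[:2] for p in [(270,95),(565,187),(527,242),(226,148)]])
print("rail ends scene",[onz('scene0',*f(*p),122).tolist()[:2] for p in [(68,177),(622,147),(60,340),(660,300)]])
print("caps scene",[onz('scene0',*f(*p),116).tolist()[:2] for p in [(123,257),(432,238),(582,232)]])
print("caps side",[onz('side0',*g(*p),116).tolist()[:2] for p in [(370,268),(296,358),(213,455)]])
print("button",onz('scene0',*f(298,60),97),onz('side0',*g(637,408),97))
print("mat",[onz('scene0',*p,3).tolist()[:2] for p in [(340,133),(377,132),(397,189),(358,191)]])
print("tray out top",[onz('scene0',*p,35).tolist()[:2] for p in [(107,156),(160,156),(150,225),(86,225)]])
print("tray side",[onz('side0',*p,35).tolist()[:2] for p in [(338,138),(396,158),(367,188),(313,162)]])
E
for a in "a 335 125 405 197 8 scene0" "b 80 150 165 235 7 scene0" ; do set -- $a; python3 -c "
from h import *
crop('$7',$2,$3,$4,$5,$6,'d$1')"; done
```

```text
carton scene [[514.6, -104.6], [517.8, -41.9], [716.9, -46.3], [714.1, -104.2]]
carton side [[710.2, -103.6], [510.1, -100.3], [509.8, -43.6], [706.9, -43.3]]
rail ends scene [[548.5, -164.2], [559.1, 173.4], [670.4, -166.1], [677.4, 170.7]]
caps scene [[609.5, -131.9], [614.0, 49.2], [618.6, 137.9]]
caps side [[605.8, -36.4], [607.6, 53.2], [610.9, 140.7]]
button [435.8 -17.6  97. ] [426.3 -15.9  97. ]
mat [[339.5, 294.2], [347.1, 407.8], [571.8, 395.0], [567.6, 288.7]]
tray out top [[396.2, -389.3], [411.8, -241.3], [643.0, -252.5], [627.0, -407.2]]
tray side [[575.7, -415.0], [392.5, -395.3], [424.0, -231.3], [595.9, -271.1]]
```

View pics/da.png

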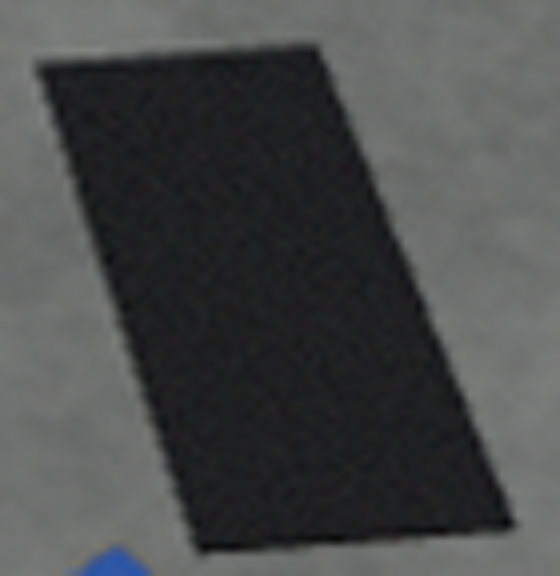

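View pics/db.png

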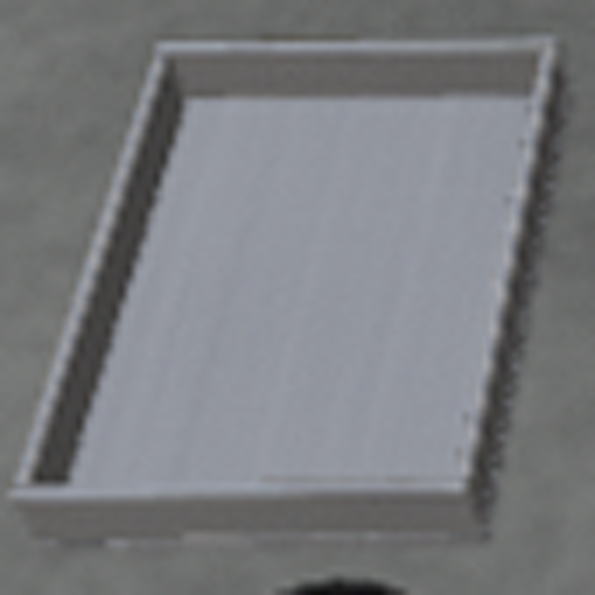

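```bash
cat >> h.py <<'E'
from scipy.spatial.transform import Rotation as Ro
def Rt(): return Ro.from_euler('xyz',env.state()["tcp_rot"]).as_matrix()
def pose():
    s=env.state(); R=Rt(); s2=s["eef_pos"]; 
    print("t",round(s["t"],2),"grasp",np.round(s2+171*R[:,0],1),"tcpz",round(s2[2],1),"jawyaw",round(np.arctan2(R[1,1],R[0,1]),3),"toolx",np.round(R[:,0],3),"F",np.round(s["ft_force"],1),"M",np.round(s["moment"],2),"open_mm",round(95*s["opening"],1),"q",np.round(s["joints"],2))
def go(g,jy=None):
    """delta for grasp point g, jaw (tool y) yaw jy, tool down"""
    s=env.state(); R=Rt(); tx=np.array([0,0,-1.]); 
    if jy is None: jy=np.arctan2(R[1,1],R[0,1])
    ty=np.array([np.cos(jy),np.sin(jy),0]); T=np.stack([tx,ty,np.cross(tx,ty)],1)
    tcp=np.array(g,float)-171*tx
    rv=Ro.from_matrix(R.T@T).as_rotvec(); d=R.T@(tcp-s["eef_pos"])
    print("tool shift",np.round(d,1),"rot",np.round(rv,3),"rows>=",round(max(abs(d).max()/60,abs(rv).max()/.18,np.linalg.norm(d)/60),2))
E
python3 - <<'E'
from h import *
pose(); print(np.round(Rt(),3)); go([612,-73,330],np.pi/2)
E
```

```text
t 0.15 grasp [149.6 606.7 233.3] tcpz 404.3 jawyaw 1.329 toolx [-0.    -0.001 -1.   ] F [-0.3  0.   0.3] M [-0.    0.   -0.01] open_mm 95.2 q [ 1.22  0.49  1.56 -0.    1.09 -0.11]
[[-0.     0.239  0.971]
 [-0.001  0.971 -0.239]
 [-1.    -0.001 -0.   ]]
tool shift [ -96.3 -549.4  611.7] rot [-0.242 -0.     0.001] rows>= 13.8
```

Call:
{"op": "jog_arm", "data": {"deltas": [-45,0,0,-0.121,0,0,1,-45,0,0,-0.121,0,0,1,0,-48,33,0,0,0,1,0,-48,33,0,0,0,1,0,-48,33,0,0,0,1,0,-48,33,0,0,0,1,0,-48,33,0,0,0,1,0,-48,33,0,0,0,1,0,-48,33,0,0,0,1,0,-48,33,0,0,0,1]}}

```text
t: 1.4
eef_pos: [422.3, 216.4, 496.2]
tcp_rot: [-1.643, 1.567, -1.628]
ft_force: [0.5, 1.6, 1.1]
opening: 1.001
```

```bash
python3 - <<'E'
from h import *
im,c=snap("wrist","wrist1")
pose(); go([612,-73,330],np.pi/2)
E
```

```text
t 1.45 grasp [425.6 211.4 325. ] tcpz 496.0 jawyaw 1.583 toolx [ 0.001 -0.005 -1.   ] F [ 1.9 -3.   0.1] M [-0.09 -0.1   0.03] open_mm 95.1 q [ 0.32  0.18  1.78 -0.01  1.18 -1.26]
tool shift [  -3.4 -287.6  183.1] rot [0.012 0.001 0.005] rows>= 5.68
```

View pics/wrist1.png

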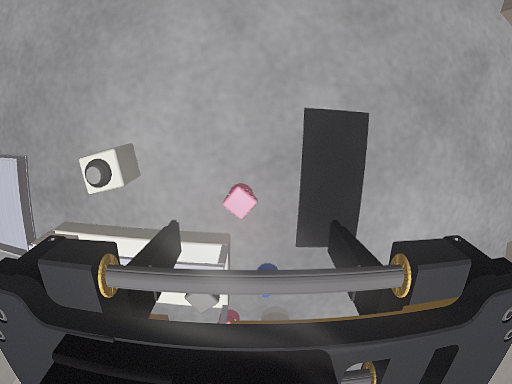

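```bash
python3 - <<'E'
from h import *
print("mat wrist",[onz('wrist1',*p,3).tolist()[:2] for p in [(304,108),(368,113),(358,247),(296,246)]], "button",onz('wrist1',94,175,97))
print("mat scene",[onz('scene0',335+u/8,125+v/8,3).tolist()[:2] for u,v in [(37,62),(318,45),(515,530),(200,553)]])
print("mat side",[onz('side0',*p,3).tolist()[:2] for p in [(217,328),(319,373),(186,369)]])
E
```

```text
mat wrist [[339.5, 292.0], [340.6, 400.6], [580.7, 407.9], [576.8, 290.8]] button [430.2 -16.6  97. ]
mat scene [[338.3, 293.3], [340.3, 402.7], [580.0, 398.8], [578.7, 291.2]]
mat side [[565.0, 296.2], [341.3, 290.2], [570.1, 400.1]]
```

Call:
{"op": "jog_arm", "data": {"deltas": [0,-48,30,0,0,0,1,0,-48,30,0,0,0,1,0,-48,30,0,0,0,1,0,-48,30,0,0,0,1,0,-48,30,0,0,0,1,0,-45,30,0,0,0,1,0,0,0,0,0,0,1,0,0,0,0,0,0,1]}}

```text
t: 2.45
eef_pos: [613.6, -81.2, 495.4]
tcp_rot: [-2.053, 1.566, -2.043]
ft_force: [0.0, -0.2, -0.6]
opening: 0.999
```

```bash
python3 - <<'E'
from h import *
im,c=snap("wrist","wrist2")
pose(); go([612,-73,150],np.pi/2)
E
```

```text
t 2.5 grasp [613.3 -81.7 324.5] tcpz 495.5 jawyaw 1.581 toolx [-0.002 -0.004 -1.   ] F [-0.2 -0.2  0.4] M [-0.   -0.   -0.06] open_mm 94.9 q [-0.24  0.41  1.45 -0.    1.28 -1.82]
tool shift [174.5   8.7  -1.2] rot [ 0.01  -0.002  0.004] rows>= 2.91
```

View pics/wrist2.png

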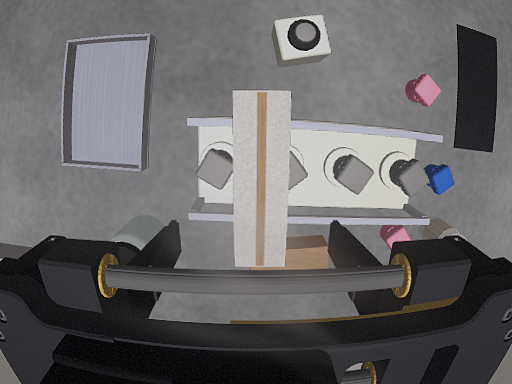

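```bash
python3 - <<'E'
from h import *
f=lambda L,z:[onz('wrist2',*p,z).tolist()[:2] for p in L]
print("carton",f([(233,91),(291,92),(286,266),(234,267)],167))
print("button",f([(304,35)],97))
print("tray",f([(68,37),(155,35),(147,170),(62,163)],35))
print("caps",f([(215,169),(353,174),(412,177)],116))
print("rails",f([(188,122),(441,138),(190,216),(428,220)],122))
crop('wrist2',180,110,450,230,3,'e')
E
```

```text
carton [[516.6, -105.3], [516.8, -46.1], [714.0, -44.2], [715.8, -105.9]]
button [[436.0, -21.7]]
tray [[391.6, -398.7], [414.2, -235.4], [625.5, -252.2], [610.3, -419.2]]
caps [[608.4, -131.5], [612.3, 43.3], [614.0, 132.0]]
rails [[549.6, -162.7], [556.8, 170.4], [668.6, -165.0], [674.9, 167.6]]
```

View pics/e.png

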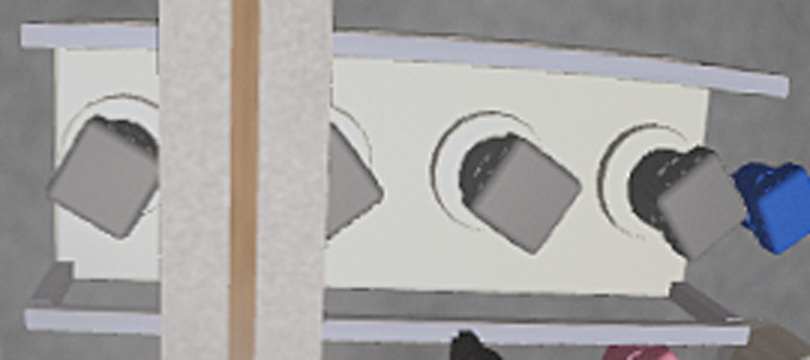

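Call:
{"op": "jog_arm", "data": {"deltas": [55,6,1,0.005,0,0,1,55,0,0,0.005,0,0,1,45,0,0,0,0,0,1,18,0,0,0,0,0,1,0,0,0,0,0,0,1]}}

```text
t: 3.12
eef_pos: [612.3, -69.3, 320.9]
tcp_rot: [-1.076, 1.565, -1.07]
ft_force: [0.1, -0.1, 0.7]
opening: 1.0
```

```bash
python3 - <<'E'
from h import *
im,c=snap("side","side3"); crop("side3",150,60,400,260,3,"s3")
pose(); go([614,-75,150],np.pi/2)
E
```

```text
t 3.17 grasp [613.  -70.2 150.7] tcpz 321.7 jawyaw 1.577 toolx [ 0.004 -0.005 -1.   ] F [-0.6  0.1 -0.5] M [-0.01 -0.05  0.02] open_mm 95.2 q [-0.22  0.57  1.67 -0.01  0.9  -1.79]
tool shift [ 0.8 -5.6  1.6] rot [0.006 0.004 0.005] rows>= 0.1
```

View pics/s3.png

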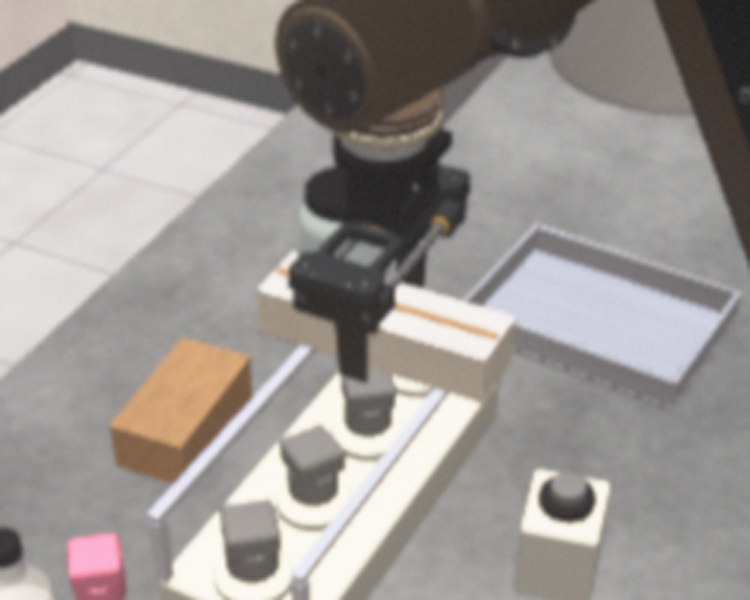

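Call:
{"op": "jog_arm", "data": {"deltas": [0,-5,1,0.005,0.004,0.005,1,0,0,0,0,0,0,0,0,0,0,0,0,0,0,0,0,0,0,0,0,0,0,0,0,0,0,0,0,0,0,0,0,0,0,0]}}

```text
t: 3.92
eef_pos: [613.5, -74.2, 325.7]
tcp_rot: [-0.191, 1.566, -0.189]
ft_force: [0.1, -0.0, -0.8]
opening: 0.63
```

```bash
python3 - <<'E'
from h import *
pose()
E
```

```text
t 3.92 grasp [614.4 -74.4 154.7] tcpz 325.7 jawyaw 1.572 toolx [ 0.005 -0.001 -1.   ] F [ 0.1 -0.  -0.8] M [ 0.04 -0.01 -0.  ] open_mm 59.9 q [-0.23  0.57  1.66  0.    0.91 -1.8 ]
```

Call:
{"op": "jog_arm", "data": {"deltas": [-20,0,0,0,0,0,0,-40,0,0,0,0,0,0,-40,0,0,0,0,0,0,0,25,-9,0,0,0,0,0,48,-18,0,0,0,0,0,48,-18,0,0,0,0,0,48,-18,0,0,0,0,0,48,-18,0,0,0,0,0,48,-18,0,0,0,0,0,48,-18,0,0,0,0]}}

```text
t: 5.18
eef_pos: [488.4, 249.1, 418.7]
tcp_rot: [-3.099, 1.56, -3.101]
ft_force: [0.9, 0.4, -1.8]
opening: 0.626
```

Call:
{"op": "jog_arm", "data": {"deltas": [0,40,-15,0,0,0,0,0,30,-10,0,0,0,0,0,15,-5,0,0,0,0,0,0,0,0,0,0,0]}}

```text
t: 5.68
eef_pos: [452.5, 340.6, 414.1]
tcp_rot: [-2.932, 1.552, -2.929]
ft_force: [0.6, -0.0, -0.9]
opening: 0.629
```

```bash
python3 - <<'E'
from h import *
pose(); go([459,347,36],np.pi/2)
E
```

```text
t 5.67 grasp [449.3 340.  243.1] tcpz 414.1 jawyaw 1.575 toolx [-0.019 -0.004 -1.   ] F [ 0.6 -0.  -0.9] M [ 0.02 -0.03 -0.06] open_mm 59.8 q [ 0.53  0.4   1.69  0.01  1.07 -1.05]
tool shift [206.9   7.2  10.4] rot [ 0.004 -0.019  0.004] rows>= 3.46
```

Call:
{"op": "jog_arm", "data": {"deltas": [50,7,7,0.004,-0.019,0.004,0,50,0,0,0,0,0,0,50,0,0,0,0,0,0,30,0,0,0,0,0,0,0,0,0,0,0,0,0]}}

```text
t: 6.3
eef_pos: [460.8, 342.7, 228.9]
tcp_rot: [-0.146, 1.569, -0.151]
ft_force: [-1.2, 0.3, -2.2]
opening: 0.628
```

```bash
python3 - <<'E'
from h import *
pose(); go([459,347,36],np.pi/2)
snap("wrist","wrist4"); snap("scene","scene4"); a,_=load("wrist4"); crop("scene4",300,80,460,240,3.5,"s4"); b,_=load("s4") if 0 else (cv2.imread("pics/s4.png"),0)
cv2.imwrite("pics/w4s.png",cv2.resize(b,(560,560)))
E
```

```text
t 6.3 grasp [461.2 342.6  57.9] tcpz 228.9 jawyaw 1.566 toolx [ 0.002 -0.    -1.   ] F [-1.2  0.3 -2.2] M [-0.04 -0.01  0.03] open_mm 59.6 q [ 0.52  0.65  1.84 -0.    0.65 -1.04]
tool shift [21.9  4.3 -1.9] rot [-0.005  0.002  0.   ] rows>= 0.37
```

View pics/w4s.png

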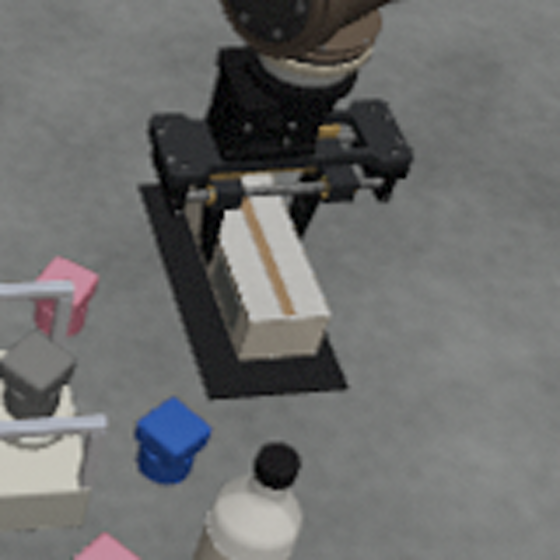

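View pics/wrist4.png

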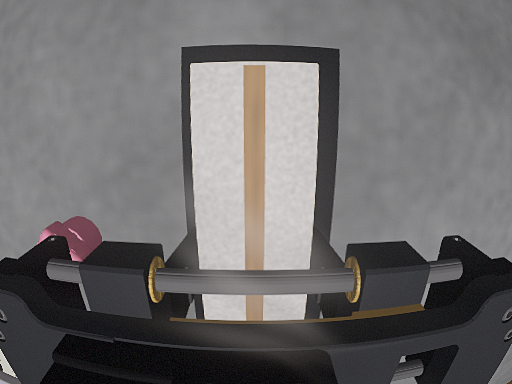

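Call:
{"op": "jog_arm", "data": {"deltas": [12,4,-1,-0.005,0,0,0,6,0,0,0,0,0,0,2,0,0,0,0,0,0,2,0,0,0,0,0,0,0,0,0,0,0,0,0]}}

```text
t: 7.02
eef_pos: [460.9, 347.7, 211.4]
tcp_rot: [0.413, 1.559, 0.414]
ft_force: [0.7, -0.5, -1.4]
opening: 0.629
```

```bash
python3 - <<'E'
from h import *
pose(); go([459,347,36],np.pi/2)
E
```

```text
t 7.03 grasp [462.7 348.5  40.4] tcpz 211.4 jawyaw 1.572 toolx [ 0.011  0.005 -1.   ] F [ 0.7 -0.5 -1.4] M [-0.   -0.   -0.03] open_mm 59.7 q [ 0.53  0.68  1.84 -0.    0.61 -1.04]
tool shift [ 4.4 -0.7 -1.9] rot [ 0.001  0.011 -0.005] rows>= 0.08
```

Call:
{"op": "jog_arm", "data": {"deltas": [3,-1,-2,0,0.01,-0.005,0,2.5,0,0,0,0,0,0,2,0,0,0,0,0,0,1,0,0,0,0,0,0]}}

```text
t: 7.52
eef_pos: [458.4, 346.5, 206.6]
tcp_rot: [-0.04, 1.569, -0.039]
ft_force: [-1.4, -1.1, 3.6]
opening: 0.626
```

```bash
python3 - <<'E'
from h import *
pose(); go([459,347,36],np.pi/2)
E
```

```text
t 7.53 grasp [458.6 346.5  35.6] tcpz 206.6 jawyaw 1.572 toolx [ 0.001 -0.    -1.   ] F [-1.4 -1.1  3.6] M [-0.33  0.3  -0.06] open_mm 59.5 q [ 0.53  0.69  1.85 -0.    0.61 -1.04]
tool shift [-0.4  0.5  0.6] rot [0.001 0.001 0.   ] rows>= 0.02
```

Contact. Release, rise, and head back above the rack.

Call:
{"op": "jog_arm", "data": {"deltas": [0,0,0,0,0,0,1,0,0,0,0,0,0,1,0,0,0,0,0,0,1,0,0,0,0,0,0,1,-30,0,0,0,0,0,1,-60,0,0,0,0,0,1,-60,0,0,0,0,0,1,-60,0,0,0,0,0,1,-50,0,0,0,0,0,1,-30,0,0,0,0,0,1]}}

```text
t: 8.78
eef_pos: [458.4, 346.6, 502.8]
tcp_rot: [-2.45, 1.567, -2.449]
ft_force: [-1.2, 0.9, -0.4]
opening: 0.998
```

```bash
python3 - <<'E'
from h import *
pose(); go([520,0,330],np.pi/2); snap("wrist","wrist5")
print([onz('wrist5',*p,48) for p in [(256,190)]])
E
```

```text
t 8.78 grasp [457.8 346.1 331.8] tcpz 502.8 jawyaw 1.572 toolx [-0.003 -0.003 -1.   ] F [-1.2  0.9 -0.4] M [ 0.04  0.01 -0.02] open_mm 94.8 q [ 0.53  0.33  1.55 -0.    1.27 -1.04]
tool shift [   2.5 -346.7   61.3] rot [ 0.001 -0.003  0.003] rows>= 5.87
[array([499.5, 347.9,  48. ])]
```

View pics/wrist5.png

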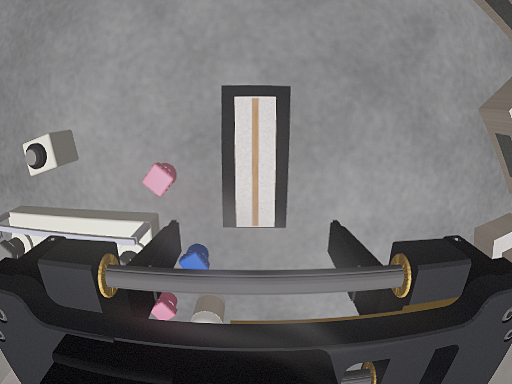

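```bash
python3 - <<'E'
from h import *
print([onz('wrist5',*p,48) for p in [(255,97),(255,227)]],[onz('wrist5',*p,3) for p in [(255,87),(255,227)]])
E
```

```text
[array([360.9, 346.2,  48. ]), array([559.8, 346.4,  48. ])] [array([342.5, 346.2,   3. ]), array([578.1, 346.5,   3. ])]
```

Call:
{"op": "jog_arm", "data": {"deltas": [0,-55,10,0,0,0,1,0,-55,10,0,0,0,1,0,-55,10,0,0,0,1,0,-55,10,0,0,0,1,0,-55,10,0,0,0,1,0,-45,5,0,0,0,1,0,0,0,0,0,0,1,0,0,0,0,0,0,1]}}

```text
t: 9.82
eef_pos: [514.8, 17.6, 505.0]
tcp_rot: [0.454, 1.569, 0.457]
ft_force: [-0.4, -0.5, 0.2]
opening: 1.001
```

```bash
python3 - <<'E'
from h import *
pose(); snap("wrist","wrist6")
crop('wrist6',100,100,400,260,2.6,'f')
E
```

```text
t 9.82 grasp [515.   17.7 334. ] tcpz 505.0 jawyaw 1.574 toolx [ 0.001  0.001 -1.   ] F [-0.4 -0.5  0.2] M [0.02 0.02 0.02] open_mm 95.1 q [-0.09  0.24  1.68  0.    1.22 -1.67]
```

View pics/wrist6.png

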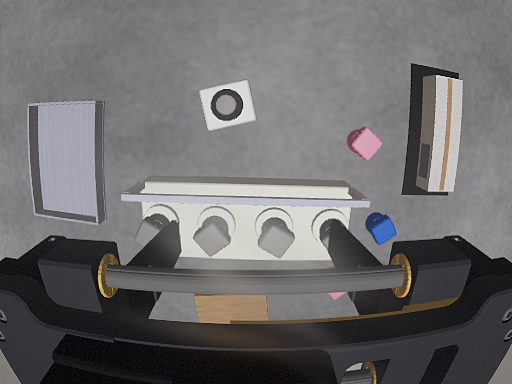

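Call:
{"op": "jog_arm", "data": {"deltas": [0,-6,45,0,0,0,1,0,-6,45,0,0,0,1,0,0,10,0,0,0,1,0,0,0,0,0,0,1]}}

```text
t: 10.38
eef_pos: [616.5, 11.2, 505.1]
tcp_rot: [0.843, 1.57, 0.853]
ft_force: [-0.1, 0.3, 0.0]
opening: 0.999
```

```bash
python3 - <<'E'
from h import *
pose(); snap("wrist","wrist7"); snap("scene","scene7"); snap("side","side7")
crop('wrist7',120,100,400,240,2.85,'f')
E
```

```text
t 10.38 grasp [616.6  11.4 334.1] tcpz 505.1 jawyaw 1.58 toolx [ 0.001  0.001 -1.   ] F [-0.1  0.3  0. ] M [0.05 0.04 0.04] open_mm 94.9 q [-0.09  0.4   1.44  0.    1.3  -1.67]
```

View pics/f.png

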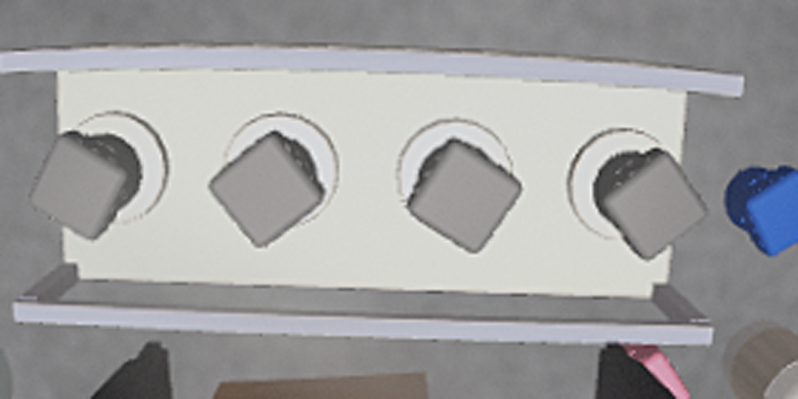

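View pics/wrist7.png

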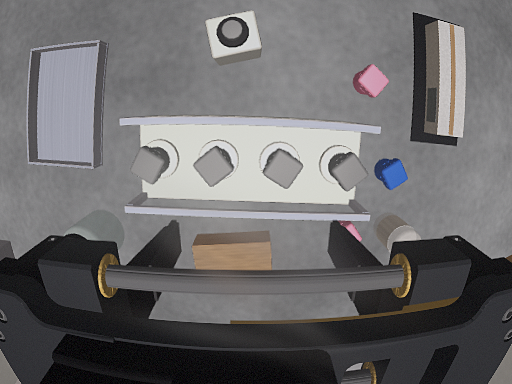

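```bash
cat > caps.py <<'E'
from h import *
def caps(tag,off,k,Q,z=116):
    for i,q in enumerate(Q):
        P=np.array([onz(tag,off[0]+u/k,off[1]+v/k,z)[:2] for u,v in q])
        c=P.mean(0); e=np.roll(P,-1,0)-P; L=np.linalg.norm(e,axis=1); a=np.arctan2(e[:,1],e[:,0])
        y=np.angle(np.mean(np.exp(4j*a)))/4
        print(i,"c",np.round(c,1),"sides",np.round(L,1),"yaw mod90",round(y,3),"deg",round(np.degrees(y),1))
E
python3 - <<'E'
from caps import *
caps('wrist7',(120,100),2.85,[[(70,132),(130,172),(94,240),(31,200)],[(275,132),(323,190),(262,246),(210,187)],[(455,138),(522,187),(475,252),(408,202)],[(663,150),(707,212),(648,258),(602,200)]])
L=[onz('wrist7',120+u/2.85,100+v/2.85,122)[:2] for u,v in [(743,85),(15,312),(712,335)]]; print(L)
print('tray',[onz('wrist7',*p,35)[:2].tolist() for p in [(31,47),(108,40),(101,168),(27,163)]],'button',onz('wrist7',233,32,97))
E
```

```text
0 c [ 609.  -127.9] sides [34.1 37.5 36.4 38.6] yaw mod90 -0.581 deg -33.3
1 c [610.8 -40. ] sides [33.3 38.1 35.6 38.7] yaw mod90 0.705 deg 40.4
2 c [612.8  48. ] sides [37.4 36.3 38.1 35.3] yaw mod90 -0.609 deg -34.9
3 c [615.8 136.8] sides [37.5 35.7 36.5 36.6] yaw mod90 0.713 deg 40.8
[array([557.6, 173.7]), array([ 668.8, -165.8]), array([677.3, 170.6])]
tray [[393.7, -399.6], [413.5, -226.6], [626.9, -246.7], [612.6, -422.0]] button [435.7 -17.7  97. ]
```

```bash
python3 - <<'E'
from h import *
go([608.5,-130.5,200],0.99)
E
```

```text
tool shift [ 134.7 -141.3   -8.7] rot [ 0.59   0.001 -0.001] rows>= 3.28
```

Call:
{"op": "jog_arm", "data": {"deltas": [30,-47,-3,0,0,0,0.7,40,-47,-3,0,0,0,0.7,40,-47,-3,0,0,0,0.7,10,0,0,0.148,0,0,0.7,10,0,0,0.148,0,0,0.7,0,0,0,0.148,0,0,0.7,0,0,0,0.148,0,0,0.7,0,0,0,0,0,0,0.7]}}

```text
t: 11.52
eef_pos: [602.0, -131.9, 377.0]
tcp_rot: [0.593, 1.563, -0.005]
ft_force: [-0.4, -0.5, -1.2]
opening: 0.699
```

```bash
python3 - <<'E'
from h import *
pose(); go([608.5,-130.5,116],0.99); snap("wrist","wrist8"); 
E
```

```text
t 11.53 grasp [ 603.2 -131.9  206. ] tcpz 377.0 jawyaw 0.973 toolx [ 0.007 -0.    -1.   ] F [-0.4 -0.5 -1.2] M [-0.   -0.02 -0.02] open_mm 66.4 q [-0.32  0.51  1.61  0.    1.01 -1.3 ]
tool shift [90.   4.5  4. ] rot [-0.017  0.006 -0.004] rows>= 1.5
```

View pics/wrist8.png

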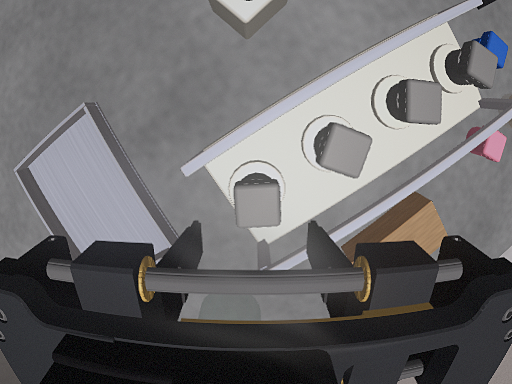

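```bash
python3 - <<'E'
from h import *
crop('wrist8',220,20,500,240,2.8,'g')
E
```

```text
(no output)
```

View pics/g.png

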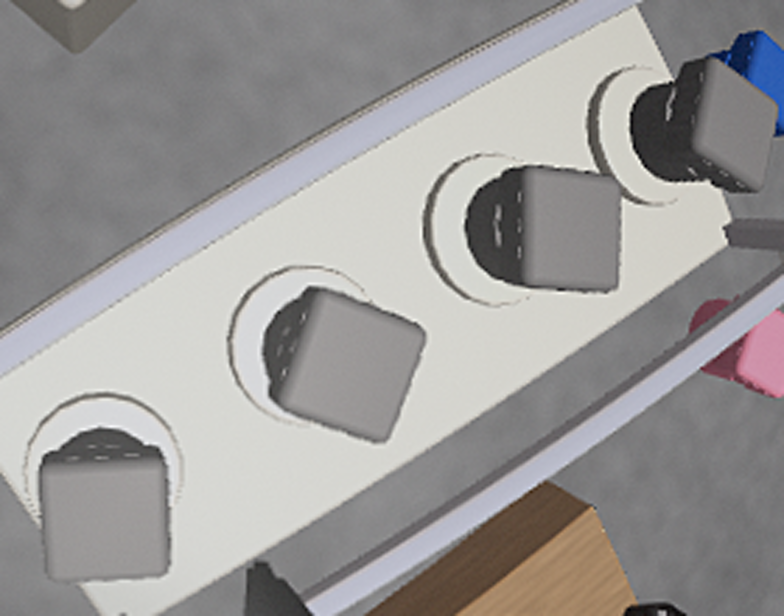

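```bash
python3 - <<'E'
from caps import *
caps('wrist8',(220,20),2.8,[[(41,461),(167,457),(172,575),(47,581)],[(313,287),(428,335),(386,444),(272,400)],[(523,165),(621,180),(617,293),(521,287)],[(712,57),(778,105),(766,192),(695,148)]])
E
```

```text
0 c [ 609.  -130.7] sides [37.6 38.1 39.1 38.7] yaw mod90 -0.555 deg -31.8
1 c [610.8 -43.2] sides [39.7 36.2 39.6 35.8] yaw mod90 0.645 deg 37.0
2 c [614.2  45.9] sides [39.1 37.8 38.6 38.7] yaw mod90 -0.581 deg -33.3
3 c [617.1 136.5] sides [36.9 35.5 39.2 36.8] yaw mod90 0.719 deg 41.2
```

Call:
{"op": "jog_arm", "data": {"deltas": [30,4,4,-0.03,0.006,-0.004,0.7,35,0,0,0,0,0,0.7,15,0,0,0,0,0,0.7,0,0,0,0,0,0,0.7]}}

```text
t: 12.08
eef_pos: [607.5, -130.3, 297.7]
tcp_rot: [0.203, 1.567, -0.35]
ft_force: [-0.3, 0.4, 0.4]
opening: 0.702
```

```bash
python3 - <<'E'
from h import *
pose(); go([608.7,-130.5,116],1.005)
E
```

```text
t 12.07 grasp [ 608.2 -130.6  126.7] tcpz 297.7 jawyaw 1.018 toolx [ 0.004 -0.001 -1.   ] F [-0.3  0.4  0.4] M [-0.04  0.02 -0.01] open_mm 66.7 q [-0.32  0.6   1.67 -0.    0.86 -1.34]
tool shift [10.7  0.5  1.1] rot [ 0.013  0.004 -0.001] rows>= 0.18
```

Call:
{"op": "jog_arm", "data": {"deltas": [8,0.5,1,0.01,0.004,-0.001,0.7,4,0,0,0,0,0,0.7,0,0,0,0,0,0,0.7,0,0,0,0,0,0,0,0,0,0,0,0,0,0,0,0,0,0,0,0,0,0,0,0,0,0,0,0]}}

```text
t: 12.95
eef_pos: [608.9, -131.0, 288.4]
tcp_rot: [-0.03, 1.567, -0.591]
ft_force: [-2.1, -2.3, 0.6]
opening: 0.421
```

```bash
python3 - <<'E'
from h import *
pose()
E
```

```text
t 12.95 grasp [ 609.5 -131.4  117.4] tcpz 288.4 jawyaw 1.009 toolx [ 0.003 -0.002 -1.   ] F [-2.1 -2.3  0.6] M [-0.6   0.35 -0.03] open_mm 40.0 q [-0.32  0.62  1.68 -0.    0.84 -1.33]
```

Call:
{"op": "jog_arm", "data": {"deltas": [-0.4,0,0,0.17,0,0,0,-0.6,0,0,0.18,0,0,0,-0.6,0,0,0.18,0,0,0,-0.6,0,0,0.18,0,0,0,-0.6,0,0,0.18,0,0,0]}}

```text
t: 13.58
eef_pos: [608.5, -131.7, 289.6]
tcp_rot: [0.118, 1.567, -1.36]
ft_force: [-0.2, -1.3, -3.9]
opening: 0.42
```

```bash
python3 - <<'E'
from h import *
pose()
E
```

```text
t 13.57 grasp [ 608.6 -132.2  118.6] tcpz 289.6 jawyaw 0.094 toolx [ 0.001 -0.003 -1.   ] F [-0.2 -1.3 -3.9] M [-0.4  -0.01  0.3 ] open_mm 39.9 q [-0.32  0.62  1.68 -0.    0.85 -0.41]
```

Call:
{"op": "jog_arm", "data": {"deltas": [0,0,0,-0.18,0,0,0,-0.8,0,0,-0.18,0,0,0,-0.8,0,0,-0.18,0,0,0,-0.8,0,0,-0.18,0,0,0,-0.8,0,0,-0.18,0,0,0,-0.8,0,0,-0.18,0,0,0,-0.8,0,0,-0.18,0,0,0,-0.8,0,0,-0.18,0,0,0,-0.8,0,0,-0.18,0,0,0,-0.8,0,0,-0.18,0,0,0]}}

```text
t: 14.82
eef_pos: [608.9, -131.3, 293.0]
tcp_rot: [1.566, 1.57, 1.934]
ft_force: [1.0, -1.6, -3.0]
opening: 0.416
```

```bash
python3 - <<'E'
from h import *
pose();snap("side","side9"); crop("side9",180,100,380,280,4,"s9")
E
```

```text
t 14.82 grasp [ 608.9 -131.1  122. ] tcpz 293.0 jawyaw 1.939 toolx [-0.     0.001 -1.   ] F [ 1.  -1.6 -3. ] M [-0.21 -0.13 -0.2 ] open_mm 39.5 q [-0.32  0.61  1.67  0.    0.86 -2.26]
```

View pics/s9.png

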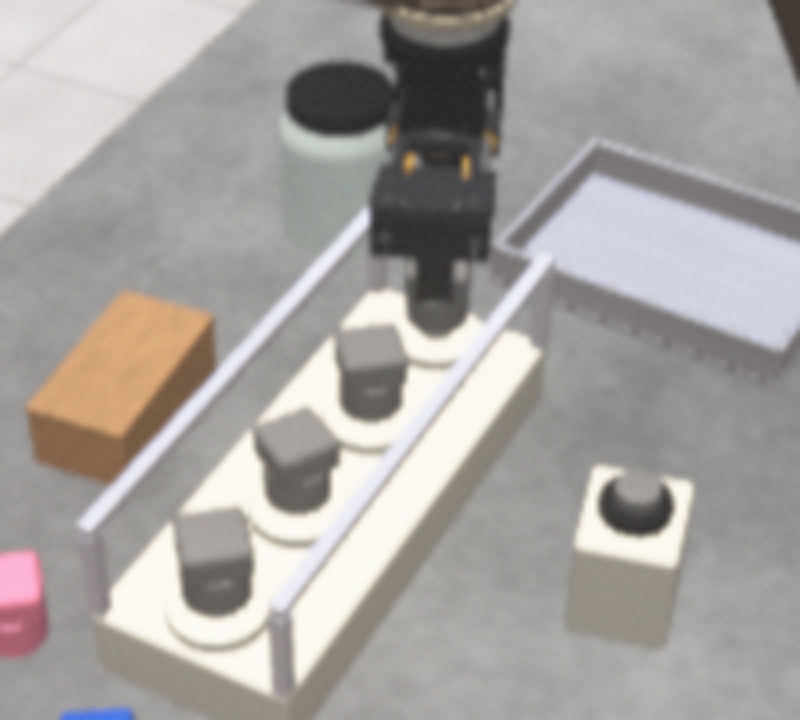

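Call:
{"op": "jog_arm", "data": {"deltas": [0,0,0,0.18,0,0,0,-1.2,0,0,0.185,0,0,0,-1.3,0,0,0.185,0,0,0,-1.3,0,0,0.185,0,0,0,-1.3,0,0,0.185,0,0,0,-1.3,0,0,0.185,0,0,0,-1.3,0,0,0.185,0,0,0,-1.3,0,0,0.185,0,0,0,-1.3,0,0,0.185,0,0,0,-1.3,0,0,0.185,0,0,0]}}

```text
t: 16.12
eef_pos: [609.2, -132.0, 299.9]
tcp_rot: [-1.356, 1.567, -2.855]
ft_force: [1.6, -1.3, -6.5]
opening: 0.417
```

```bash
python3 - <<'E'
from h import *
pose()
E
```

```text
t 16.12 grasp [ 608.6 -132.2  128.9] tcpz 299.9 jawyaw 0.072 toolx [-0.004 -0.001 -1.   ] F [ 1.6 -1.3 -6.5] M [-0.49 -0.38  0.23] open_mm 39.6 q [-0.32  0.6   1.67 -0.    0.87 -0.39]
```

Call:
{"op": "jog_arm", "data": {"deltas": [0,0,0,-0.18,0,0,0,-1.2,0,0,-0.185,0,0,0,-1.2,0,0,-0.185,0,0,0,-1.2,0,0,-0.185,0,0,0,-1.2,0,0,-0.185,0,0,0,-1.2,0,0,-0.185,0,0,0,-1.2,0,0,-0.185,0,0,0,-1.2,0,0,-0.185,0,0,0,-1.2,0,0,-0.185,0,0,0,-1.2,0,0,-0.185,0,0,0]}}

```text
t: 17.38
eef_pos: [609.9, -131.6, 305.6]
tcp_rot: [2.334, 1.565, 2.694]
ft_force: [0.4, -0.4, -5.0]
opening: 0.419
```

```bash
python3 - <<'E'
from h import *
pose()
E
```

```text
t 17.38 grasp [ 609.  -131.2  134.6] tcpz 305.6 jawyaw 1.931 toolx [-0.005  0.003 -1.   ] F [ 0.4 -0.4 -5. ] M [ 0.02 -0.21 -0.21] open_mm 39.8 q [-0.32  0.6   1.66  0.    0.89 -2.25]
```

Call:
{"op": "jog_arm", "data": {"deltas": [0,0,0,0.18,0,0,0,-1.2,0,0,0.185,0,0,0,-1.2,0,0,0.185,0,0,0,-1.2,0,0,0.185,0,0,0,-1.2,0,0,0.185,0,0,0,-1.2,0,0,0.185,0,0,0,-1.2,0,0,0.185,0,0,0,-1.2,0,0,0.185,0,0,0,-1.2,0,0,0.185,0,0,0,-1.2,0,0,0.185,0,0,0]}}

```text
t: 18.62
eef_pos: [610.5, -131.8, 315.1]
tcp_rot: [-2.028, 1.566, 2.742]
ft_force: [0.6, -0.8, 0.4]
opening: 0.422
```

```bash
python3 - <<'E'
from h import *
pose();snap("side","side10"); crop("side10",180,100,380,280,4,"s10")
E
```

```text
t 18.62 grasp [ 609.8 -131.5  144.1] tcpz 315.1 jawyaw 0.058 toolx [-0.004  0.002 -1.   ] F [ 0.6 -0.8  0.4] M [-0.08  0.03  0.07] open_mm 40.1 q [-0.32  0.59  1.65  0.    0.91 -0.38]
```

View pics/s10.png

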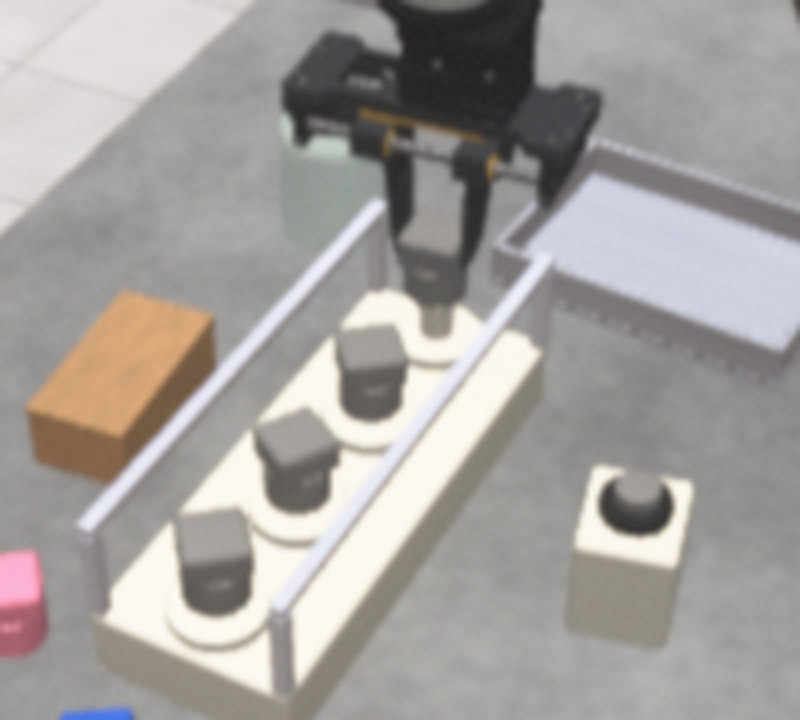

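```bash
python3 - <<'E'
from h import *
print("jar",onz('scene7',128,244,120),onz('side7',265,124,120))
print("tray7 scene",[onz('scene7',80+u/7,150+v/7,35)[:2].tolist() for u,v in [(160,40),(555,38),(470,487),(10,490)]])
print('tray8',[onz('wrist8',*p,35)[:2].tolist() for p in [(92,103),(16,170)]])
pose(); go([561,-365,200],-0.1)
E
```

```text
jar [ 745.7 -272.4  120. ] [ 746.9 -267.9  120. ]
tray7 scene [[393.8, -401.1], [409.3, -243.4], [626.2, -260.6], [610.8, -420.9]]
tray8 [[419.2, -235.1], [401.1, -396.7]]
t 18.68 grasp [ 609.9 -131.5  144.3] tcpz 315.3 jawyaw 0.048 toolx [-0.004  0.002 -1.   ] F [ 0.3 -0.5 -0.5] M [-0.13  0.05 -0.  ] open_mm 39.5 q [-0.32  0.59  1.65  0.    0.91 -0.37]
tool shift [-55.9 -61.  230.5] rot [ 0.148 -0.002  0.004] rows>= 4.08
```

Call:
{"op": "jog_arm", "data": {"deltas": [-25,0,0,0.07,0,0,0,-35,0,0,0.07,0,0,0,-10,0,0,0,0,0,0,0,0,0,0,0,0,0]}}

```text
t: 19.18
eef_pos: [610.8, -131.7, 385.8]
tcp_rot: [-1.926, 1.565, 2.694]
ft_force: [0.2, 0.4, -0.9]
opening: 0.421
```

```bash
python3 - <<'E'
from h import *
pose(); go([561,-365,200],-0.1)
E
```

```text
t 19.18 grasp [ 609.9 -131.2  214.8] tcpz 385.8 jawyaw -0.093 toolx [-0.005  0.003 -1.   ] F [ 0.2  0.4 -0.9] M [-0.05  0.1  -0.05] open_mm 40.0 q [-0.32  0.51  1.58  0.    1.06 -0.23]
tool shift [ 14.5 -27.9 237. ] rot [ 0.007 -0.002  0.006] rows>= 3.98
```

Call:
{"op": "jog_arm", "data": {"deltas": [0,-6,40,0,0,0,0,0,-6,52,0,0,0,0,0,-6,52,0,0,0,0,0,-6,52,0,0,0,0,0,-5,40,0,0,0,0,0,0,0,0,0,0,0]}}

```text
t: 19.92
eef_pos: [559.2, -370.3, 375.9]
tcp_rot: [-2.045, 1.554, 2.586]
ft_force: [0.1, 1.1, -0.9]
opening: 0.42
```

```bash
python3 - <<'E'
from h import *
pose(); go([559,-367,100],-0.1); snap("wrist","wrist11")
E
```

```text
t 19.93 grasp [ 556.8 -368.8  204.9] tcpz 375.9 jawyaw -0.082 toolx [-0.014  0.009 -1.   ] F [ 0.1  1.1 -0.9] M [-0.07  0.08 -0.  ] open_mm 39.9 q [-0.68  0.59  1.47 -0.    1.11 -0.6 ]
tool shift [104.9   1.1  -2.5] rot [ 0.018 -0.007  0.015] rows>= 1.75
```

View pics/wrist11.png

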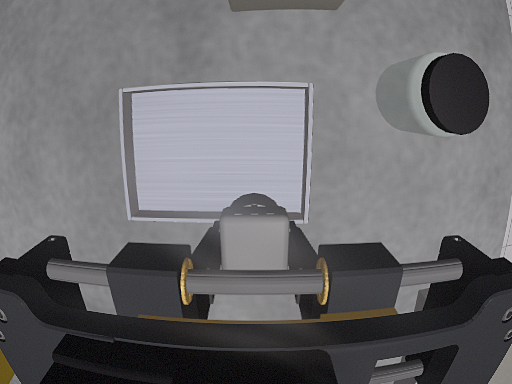

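```bash
python3 - <<'E'
from h import *
P=np.array([onz('wrist11',*p,35)[:2] for p in [(120,89),(313,83),(308,222),(128,221)]]); print(P.tolist(),P.mean(0))
E
```

```text
[[412.3, -246.1], [627.8, -264.3], [614.5, -420.8], [396.5, -404.5]] [ 512.775 -333.925]
```

Call:
{"op": "jog_arm", "data": {"deltas": [40,3,0,0,-0.007,0.015,0,50,1,0,0,0,0,0,40,0,0,0,0,0,0,10,0,0,0,0,0,0,0,0,0,0,0,0,0]}}

```text
t: 20.6
eef_pos: [564.8, -363.2, 231.0]
tcp_rot: [-3.012, 1.568, 1.627]
ft_force: [1.1, -0.3, 0.1]
opening: 0.419
```

```bash
python3 - <<'E'
from h import *
pose(); go([561,-370,55],-0.085)
E
```

```text
t 20.6 grasp [ 564.7 -362.8   60. ] tcpz 231.0 jawyaw -0.073 toolx [-0.     0.002 -1.   ] F [ 1.1 -0.3  0.1] M [-0.11  0.11  0.02] open_mm 39.8 q [-0.67  0.75  1.58  0.    0.81 -0.6 ]
tool shift [ 5.  -3.2  7. ] rot [ 0.012 -0.002  0.   ] rows>= 0.15
```

Call:
{"op": "jog_arm", "data": {"deltas": [0,-3,7,0.01,0,0,0,3,0,0,0,0,0,0,2,0,0,0,0,0,0,1,0,0,0,0,0,0,0,0,0,0,0,0,0]}}

```text
t: 21.22
eef_pos: [561.6, -370.6, 229.2]
tcp_rot: [1.343, 1.566, -0.311]
ft_force: [-0.4, 0.2, -0.8]
opening: 0.417
```

```bash
python3 - <<'E'
from h import *
pose(); go([561,-370,54.4],-0.085)
E
```

```text
t 21.23 grasp [ 562.5 -370.9   58.2] tcpz 229.2 jawyaw -0.084 toolx [ 0.005 -0.002 -1.   ] F [-0.4  0.2 -0.8] M [-0.08  0.05  0.01] open_mm 39.6 q [-0.68  0.75  1.58  0.    0.81 -0.6 ]
tool shift [ 3.8 -0.7 -0.6] rot [ 0.001  0.001 -0.005] rows>= 0.06
```

Call:
{"op": "jog_arm", "data": {"deltas": [2.5,-1,-1,0,0,-0.005,0,2.5,0,0,0,0,0,0,2,0,0,0,0,0,0,1,0,0,0,0,0,0]}}

```text
t: 21.72
eef_pos: [560.4, -369.2, 225.4]
tcp_rot: [-0.007, 1.569, -1.661]
ft_force: [-2.4, 0.8, 4.3]
opening: 0.416
```

```bash
python3 - <<'E'
from h import *
pose(); go([561,-370,54.4],-0.085)
E
```

```text
t 21.73 grasp [ 560.3 -369.5   54.4] tcpz 225.4 jawyaw -0.083 toolx [-0.    -0.002 -1.   ] F [-2.4  0.8  4.3] M [0.09 0.32 0.02] open_mm 39.5 q [-0.68  0.76  1.58 -0.    0.8  -0.6 ]
tool shift [0.  0.7 0.8] rot [0.002 0.002 0.   ] rows>= 0.02
```

Call:
{"op": "jog_arm", "data": {"deltas": [0,0,0,0,0,0,0.65,0,0,0,0,0,0,0.65,0,0,0,0,0,0,0.65,-20,0,0,0,0,0,0.65,-50,0,0,0,0,0,0.65,-60,0,0,0,0,0,0.65,-20,0,0,0,0,0,0.65,0,0,0,0,0,0,0.65]}}

```text
t: 22.72
eef_pos: [560.3, -368.6, 384.4]
tcp_rot: [0.455, 1.567, -1.198]
ft_force: [-0.2, -0.3, -1.0]
opening: 0.646
```

```bash
python3 - <<'E'
from h import *
pose(); go([611.5,-41.4,205],0.66);go([611.5,-41.4,205]); snap("wrist","wrist12")
E
```

```text
t 22.73 grasp [ 560.5 -369.1  213.4] tcpz 384.4 jawyaw -0.083 toolx [ 0.001 -0.003 -1.   ] F [-0.2 -0.3 -1. ] M [-0.11  0.04  0.03] open_mm 61.3 q [-0.68  0.58  1.46 -0.    1.1  -0.6 ]
tool shift [   7.3   24.  -330.3] rot [-0.743  0.004 -0.   ] rows>= 5.52
tool shift [   7.3   24.  -330.3] rot [-0.     0.003 -0.002] rows>= 5.52
```

View pics/wrist12.png

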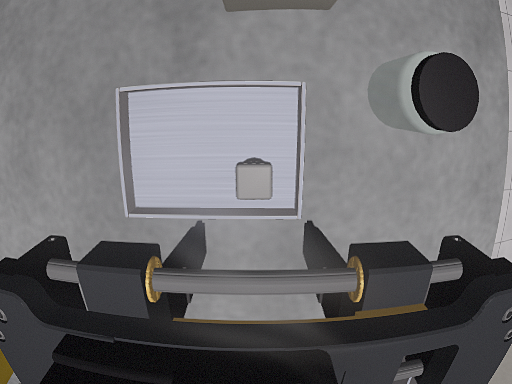

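Call:
{"op": "jog_arm", "data": {"deltas": [0,4,-55,0,0,0,0.7,0,4,-56,0,0,0,0.7,0,4,-56,0,0,0,0.7,0,4,-56,0,0,0,0.7,0,4,-56,0,0,0,0.7,0,4,-50,0,0,0,0.7,0,0,0,-0.186,0,0,0.7,0,0,0,-0.186,0,0,0.7,0,0,0,-0.186,0,0,0.7,0,0,0,-0.18,0,0,0.7]}}

```text
t: 24.02
eef_pos: [611.6, -31.7, 369.8]
tcp_rot: [-2.384, 1.552, 2.993]
ft_force: [0.3, -0.1, 0.5]
opening: 0.696
```

```bash
python3 - <<'E'
from h import *
pose(); go([611.5,-41.4,130],0.66); snap("wrist","wrist13"); crop('wrist13',150,40,430,240,2.8,'g13')
E
```

```text
t 24.02 grasp [608.4 -31.3 198.8] tcpz 369.8 jawyaw 0.665 toolx [-0.019  0.003 -1.   ] F [ 0.3 -0.1  0.5] M [-0.06  0.01 -0.01] open_mm 66.1 q [-0.16  0.51  1.63 -0.    1.02 -0.82]
tool shift [68.8 -5.1  8.5] rot [ 0.005 -0.014  0.013] rows>= 1.16
```

View pics/g13.png

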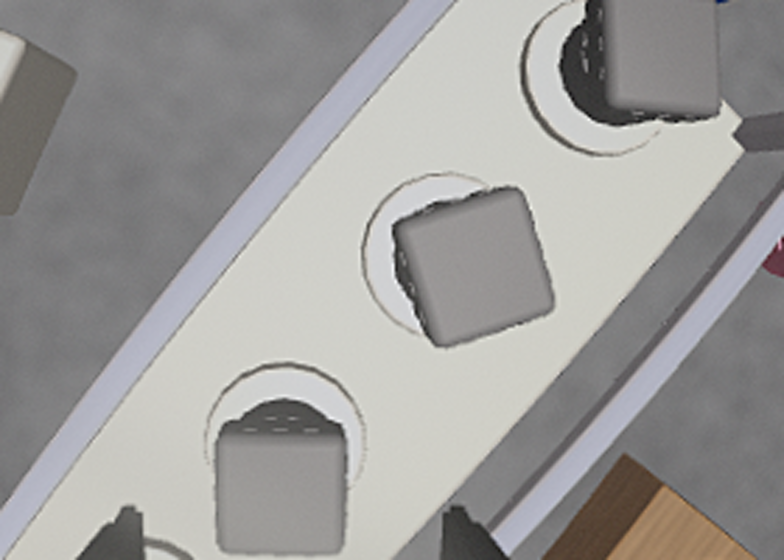

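```bash
python3 - <<'E'
from caps import *
caps('wrist13',(150,40),2.8,[[(215,432),(348,430),(347,554),(216,556)],[(394,222),(521,185),(555,309),(443,349)]])
E
```

```text
0 c [611.8 -40.7] sides [38.9 39.4 40.2 39.5] yaw mod90 0.673 deg 38.6
1 c [614.1  48. ] sides [38.3 37.3 35.4 39. ] yaw mod90 -0.561 deg -32.1
```

Call:
{"op": "jog_arm", "data": {"deltas": [25,-5,8,0,-0.014,0.013,0.7,30,0,0,0,0,0,0.7,14,0,0,0,0,0,0.7,0,0,0,0,0,0,0.7]}}

```text
t: 24.58
eef_pos: [611.8, -41.2, 296.3]
tcp_rot: [-2.405, 1.567, 2.972]
ft_force: [-0.5, -0.2, 0.4]
opening: 0.697
```

```bash
python3 - <<'E'
from h import *
pose(); go([611.7,-41,117],0.67)
E
```

```text
t 24.57 grasp [611.2 -41.1 125.3] tcpz 296.3 jawyaw 0.665 toolx [-0.004  0.001 -1.   ] F [-0.5 -0.2  0.4] M [-0.07  0.03  0.03] open_mm 66.2 q [-0.17  0.6   1.7  -0.    0.85 -0.84]
tool shift [ 8.3  0.1 -0.2] rot [-0.005 -0.003  0.002] rows>= 0.14
```

Call:
{"op": "jog_arm", "data": {"deltas": [7,0,0,-0.005,-0.003,0.002,0.7,3,0,0,0,0,0,0.7,0,0,0,0,0,0,0.7,0,0,0,0,0,0,0,0,0,0,0,0,0,0,0,0,0,0,0,0,0,0,0,0,0,0,0,0]}}

```text
t: 25.45
eef_pos: [611.6, -41.6, 288.3]
tcp_rot: [-0.168, 1.568, -1.069]
ft_force: [-2.6, -2.1, 1.0]
opening: 0.417
```

```bash
python3 - <<'E'
from h import *
pose()
E
```

```text
t 25.45 grasp [611.8 -42.  117.3] tcpz 288.3 jawyaw 0.669 toolx [ 0.001 -0.002 -1.   ] F [-2.6 -2.1  1. ] M [-0.55  0.58 -0.01] open_mm 39.6 q [-0.18  0.61  1.7  -0.    0.83 -0.84]
```

Call:
{"op": "jog_arm", "data": {"deltas": [0,0,0,0.18,0,0,0,-0.8,0,0,0.185,0,0,0,-1,0,0,0.185,0,0,0,-1.2,0,0,0.185,0,0,0,-1.2,0,0,0.185,0,0,0]}}

```text
t: 26.08
eef_pos: [610.9, -42.3, 290.6]
tcp_rot: [-0.508, 1.566, -2.345]
ft_force: [2.5, -0.2, -5.6]
opening: 0.42
```

Call:
{"op": "jog_arm", "data": {"deltas": [0,0,0,-0.18,0,0,0,-1.2,0,0,-0.185,0,0,0,-1.2,0,0,-0.185,0,0,0,-1.2,0,0,-0.185,0,0,0,-1.2,0,0,-0.185,0,0,0,-1.2,0,0,-0.185,0,0,0,-1.2,0,0,-0.185,0,0,0,-1.2,0,0,-0.185,0,0,0,-1.2,0,0,-0.185,0,0,0,-1.2,0,0,-0.185,0,0,0]}}

```text
t: 27.32
eef_pos: [612.0, -41.7, 297.0]
tcp_rot: [2.907, 1.569, 2.936]
ft_force: [2.3, 1.1, -6.6]
opening: 0.422
```

```bash
python3 - <<'E'
from h import *
pose()
E
```

```text
t 27.32 grasp [611.7 -41.6 126. ] tcpz 297.0 jawyaw 1.599 toolx [-0.002  0.    -1.   ] F [ 2.3  1.1 -6.6] M [ 0.35 -0.42 -0.15] open_mm 40.1 q [-0.18  0.6   1.69  0.    0.85 -1.78]
```

Call:
{"op": "jog_arm", "data": {"deltas": [0,0,0,0.18,0,0,0,-1.2,0,0,0.185,0,0,0,-1.2,0,0,0.185,0,0,0,-1.2,0,0,0.185,0,0,0,-1.2,0,0,0.185,0,0,0,-1.2,0,0,0.185,0,0,0,-1.2,0,0,0.185,0,0,0,-1.2,0,0,0.185,0,0,0,-1.2,0,0,0.185,0,0,0,-1.2,0,0,0.185,0,0,0]}}

```text
t: 28.58
eef_pos: [612.0, -42.6, 302.3]
tcp_rot: [-1.115, 1.563, -2.953]
ft_force: [1.1, -1.5, -5.5]
opening: 0.42
```

```bash
python3 - <<'E'
from h import *
pose()
E
```

```text
t 28.57 grasp [610.6 -42.9 131.3] tcpz 302.3 jawyaw -0.267 toolx [-0.008 -0.002 -1.   ] F [ 1.1 -1.5 -5.5] M [-0.39 -0.27  0.12] open_mm 39.9 q [-0.18  0.59  1.69 -0.    0.87  0.09]
```

Call:
{"op": "jog_arm", "data": {"deltas": [0,0,0,-0.18,0,0,0,-1.2,0,0,-0.185,0,0,0,-1.2,0,0,-0.185,0,0,0,-1.2,0,0,-0.185,0,0,0,-1.2,0,0,-0.185,0,0,0,-1.2,0,0,-0.185,0,0,0,-1.2,0,0,-0.185,0,0,0,-1.2,0,0,-0.185,0,0,0,-1.2,0,0,-0.185,0,0,0,-1.2,0,0,-0.185,0,0,0]}}

```text
t: 29.82
eef_pos: [613.3, -41.9, 310.0]
tcp_rot: [2.815, 1.565, 2.843]
ft_force: [0.6, 0.5, 0.3]
opening: 0.417
```

Call:
{"op": "jog_arm", "data": {"deltas": [0,0,0,0.18,0,0,0,-1.2,0,0,0.185,0,0,0,-1.2,0,0,0.185,0,0,0,-1.2,0,0,0.185,0,0,0,-1.2,0,0,0.185,0,0,0,-1.2,0,0,0.185,0,0,0,-1.2,0,0,0.185,0,0,0,-1.2,0,0,0.185,0,0,0,-1.2,0,0,0.185,0,0,0,-1.2,0,0,0.185,0,0,0]}}

```text
t: 31.08
eef_pos: [613.2, -41.8, 321.2]
tcp_rot: [-1.631, 1.565, 2.813]
ft_force: [-0.1, 0.7, -1.1]
opening: 0.418
```

```bash
python3 - <<'E'
from h import *
pose();snap("side","side14"); crop("side14",180,100,380,280,4,"s14")
E
```

```text
t 31.07 grasp [612.1 -41.5 150.2] tcpz 321.2 jawyaw -0.268 toolx [-0.006  0.002 -1.   ] F [-0.1  0.7 -1.1] M [-0.08  0.05 -0.05] open_mm 39.7 q [-0.18  0.57  1.67  0.    0.91  0.09]
```

View pics/s14.png

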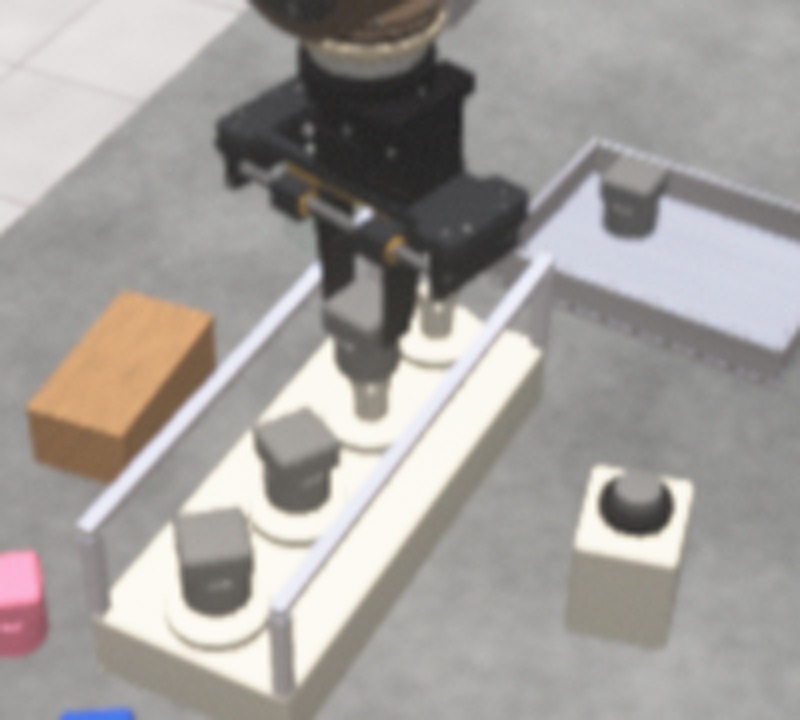

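Call:
{"op": "jog_arm", "data": {"deltas": [-25,0,0,-0.09,0,0,0,-40,0,0,-0.09,0,0,0,-5,0,0,0,0,0,0,0,0,0,0,0,0,0]}}

```text
t: 31.62
eef_pos: [613.4, -41.9, 392.0]
tcp_rot: [-1.79, 1.563, 2.839]
ft_force: [-0.4, -0.2, -0.5]
opening: 0.415
```

```bash
python3 - <<'E'
from h import *
pose(); go([457,-361,205],-0.085)
E
```

```text
t 31.62 grasp [612.1 -41.5 221. ] tcpz 392.0 jawyaw -0.083 toolx [-0.008  0.002 -1.   ] F [-0.4 -0.2 -0.5] M [-0.14  0.02  0.02] open_mm 39.4 q [-0.18  0.49  1.6   0.    1.06 -0.09]
tool shift [  16.5 -129.4  330.9] rot [ 0.002 -0.002  0.008] rows>= 5.93
```

Call:
{"op": "jog_arm", "data": {"deltas": [0,-15,40,0,0,0,0,0,-20,52,0,0,0,0,0,-20,52,0,0,0,0,0,-20,52,0,0,0,0,0,-20,52,0,0,0,0,0,-20,50,0,0,0,0,0,-10,28,0,0,0,0,0,0,0,0,0,0,0]}}

```text
t: 32.62
eef_pos: [457.2, -365.7, 382.0]
tcp_rot: [-1.974, 1.55, 2.66]
ft_force: [0.2, -0.3, -0.5]
opening: 0.419
```

```bash
python3 - <<'E'
from h import *
pose(); go([457,-361,60],-0.085)
E
```

```text
t 32.62 grasp [ 454. -364.  211.] tcpz 382.0 jawyaw -0.078 toolx [-0.019  0.01  -1.   ] F [ 0.2 -0.3 -0.5] M [-0.05  0.01  0.01] open_mm 39.8 q [-0.79  0.46  1.68 -0.01  1.02 -0.7 ]
tool shift [151.    2.4  -3.4] rot [ 0.007 -0.008  0.019] rows>= 2.52
```

Call:
{"op": "jog_arm", "data": {"deltas": [20,0,-3,0.007,-0.008,0.019,0,50,0,0,0,0,0,0,50,0,0,0,0,0,0,20,0,0,0,0,0,0,0,0,0,0,0,0,0]}}

```text
t: 33.25
eef_pos: [458.2, -358.0, 235.0]
tcp_rot: [-2.456, 1.566, 2.174]
ft_force: [0.3, 0.6, 1.3]
opening: 0.418
```

```bash
python3 - <<'E'
from h import *
pose(); go([457,-361,54.3],-0.085)
E
```

```text
t 33.25 grasp [ 457.7 -357.4   64. ] tcpz 235.0 jawyaw -0.082 toolx [-0.002  0.004 -1.   ] F [0.3 0.6 1.3] M [-0.07  0.1  -0.02] open_mm 39.7 q [-0.78  0.65  1.82  0.    0.68 -0.7 ]
tool shift [ 9.6 -0.9  3.1] rot [ 0.003 -0.003  0.003] rows>= 0.17
```

Call:
{"op": "jog_arm", "data": {"deltas": [5,-1,3,0.003,-0.003,0.003,0,4,0,0,0,0,0,0,2.5,0,0,0,0,0,0,2,0,0,0,0,0,0,1,0,0,0,0,0,0]}}

```text
t: 33.88
eef_pos: [457.4, -360.3, 225.4]
tcp_rot: [0.952, 1.566, -0.703]
ft_force: [0.2, 0.4, 0.8]
opening: 0.42
```

```bash
python3 - <<'E'
from h import *
pose()
E
```

```text
t 33.88 grasp [ 458.  -360.9   54.4] tcpz 225.4 jawyaw -0.084 toolx [ 0.004 -0.003 -1.   ] F [0.2 0.4 0.8] M [-0.05  0.08 -0.01] open_mm 39.9 q [-0.78  0.66  1.82  0.    0.65 -0.7 ]
```

Call:
{"op": "jog_arm", "data": {"deltas": [1.5,0,0,0,0,0,0,1,0,0,0,0,0,0]}}

```text
t: 34.12
eef_pos: [457.2, -360.2, 225.3]
tcp_rot: [0.93, 1.564, -0.726]
ft_force: [-2.4, 2.7, 6.7]
opening: 0.416
```

```bash
python3 - <<'E'
from h import *
pose()
E
```

```text
t 34.12 grasp [ 458.1 -361.    54.3] tcpz 225.3 jawyaw -0.085 toolx [ 0.005 -0.005 -1.   ] F [-2.4  2.7  6.7] M [0.44 0.52 0.01] open_mm 39.5 q [-0.78  0.66  1.82  0.    0.65 -0.7 ]
```

Call:
{"op": "jog_arm", "data": {"deltas": [0,0,0,0,0,0,0.65,0,0,0,0,0,0,0.65,0,0,0,0,0,0,0.65,-20,0,0,0,0,0,0.65,-50,0,0,0,0,0,0.65,-60,0,0,0,0,0,0.65,-20,0,0,0,0,0,0.65,0,0,0,0,0,0,0.65]}}

```text
t: 35.12
eef_pos: [456.5, -359.8, 379.1]
tcp_rot: [0.929, 1.564, -0.727]
ft_force: [0.9, -0.8, -0.6]
opening: 0.652
```

```bash
python3 - <<'E'
from h import *
pose(); go([613.8,48.5,205],-0.57);go([613.8,48.5,205]); snap("scene","scene15");crop("scene15",70,130,350,260,2.8,"s15")
E
```

```text
t 35.12 grasp [ 457.3 -360.6  208.1] tcpz 379.1 jawyaw -0.085 toolx [ 0.005 -0.004 -1.   ] F [ 0.9 -0.8 -0.6] M [-0.08  0.08 -0.02] open_mm 61.9 q [-0.78  0.46  1.7   0.    0.98 -0.7 ]
tool shift [   2.1  122.1 -420.2] rot [ 0.485  0.003 -0.006] rows>= 7.29
tool shift [   2.1  122.1 -420.2] rot [-0.     0.004 -0.005] rows>= 7.29
```

View pics/s15.png

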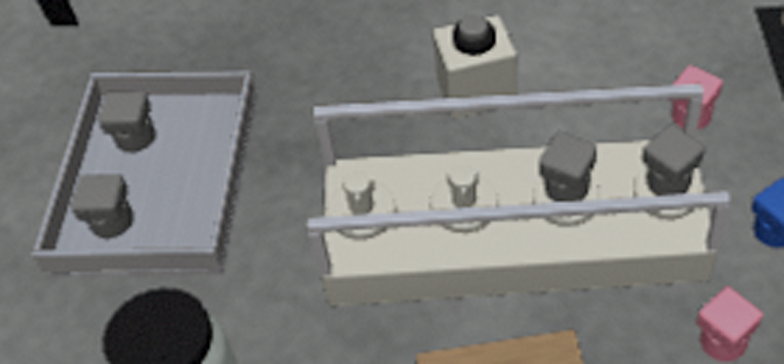

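Call:
{"op": "jog_arm", "data": {"deltas": [0,15,-54,0,0,0,0.7,0,15,-54,0,0,0,0.7,0,15,-54,0,0,0,0.7,0,15,-54,0,0,0,0.7,0,15,-54,0,0,0,0.7,0,15,-54,0,0,0,0.7,0,15,-54,0,0,0,0.7,0,15,-35,0,0,0,0.7,0,0,0,0.162,0,0,0.7,0,0,0,0.162,0,0,0.7]}}

```text
t: 36.42
eef_pos: [616.0, 54.3, 358.6]
tcp_rot: [-1.257, 1.552, 3.037]
ft_force: [-0.6, 0.2, 0.0]
opening: 0.699
```

Call:
{"op": "jog_arm", "data": {"deltas": [0,0,0,0.16,0,0,0.7,0,0,0,0,0,0,0.7]}}

```text
t: 36.67
eef_pos: [615.9, 54.7, 354.5]
tcp_rot: [-1.073, 1.546, 3.056]
ft_force: [0.9, 0.5, 0.2]
opening: 0.701
```

```bash
python3 - <<'E'
from h import *
pose(); go([613.8,48.5,130],-0.57); snap("wrist","wrist16"); crop('wrist16',100,40,380,240,2.8,'g16')
E
```

```text
t 36.67 grasp [611.8  55.  183.6] tcpz 354.5 jawyaw -0.583 toolx [-0.024  0.002 -1.   ] F [0.9 0.5 0.2] M [-0.1   0.12  0.03] open_mm 66.6 q [-0.02  0.54  1.63  0.    1.    0.56]
tool shift [53.6  2.8  5.7] rot [-0.013  0.011  0.021] rows>= 0.9
```

View pics/g16.png

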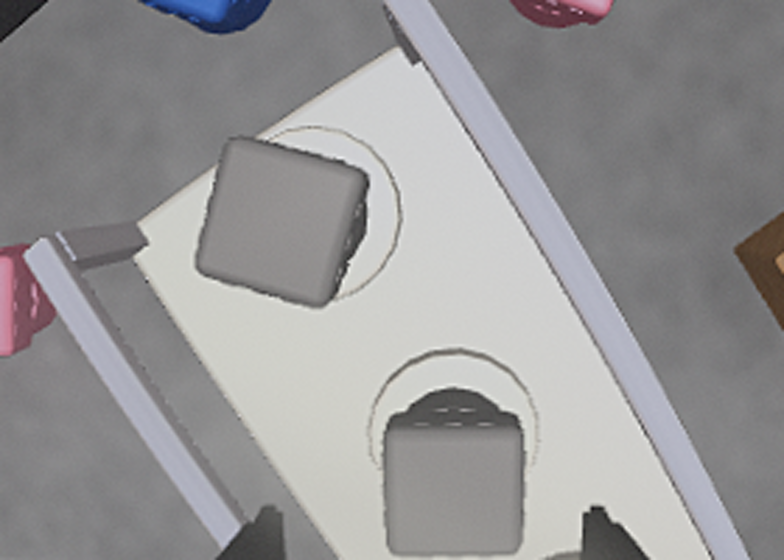

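```bash
python3 - <<'E'
from caps import *
caps('wrist16',(100,40),2.8,[[(384,430),(523,426),(524,552),(386,556)],[(233,137),(370,178),(326,309),(197,270)]])
E
```

```text
0 c [615.3  48.7] sides [37.8 37.6 39.7 37.7] yaw mod90 -0.555 deg -31.8
1 c [617.9 136.2] sides [38.1 36.5 36.8 37. ] yaw mod90 0.669 deg 38.3
```

Call:
{"op": "jog_arm", "data": {"deltas": [20,3,6,-0.01,0.011,0.021,0.7,30,0,0,0,0,0,0.7,0,0,0,0,0,0,0.7,0,0,0,0,0,0,0.7]}}

```text
t: 37.22
eef_pos: [614.7, 47.5, 302.4]
tcp_rot: [-0.9, 1.569, -3.029]
ft_force: [0.3, 0.3, 0.5]
opening: 0.7
```

```bash
python3 - <<'E'
from h import *
pose(); go([614,48.3,117],-0.575)
E
```

```text
t 37.23 grasp [614.5  47.5 131.4] tcpz 302.4 jawyaw -0.558 toolx [-0.002 -0.    -1.   ] F [0.3 0.3 0.5] M [-0.07  0.09 -0.01] open_mm 66.5 q [-0.03  0.59  1.68 -0.    0.87  0.53]
tool shift [14.4 -1.  -0.3] rot [0.017 0.001 0.001] rows>= 0.24
```

Call:
{"op": "jog_arm", "data": {"deltas": [10,-0.4,-0.7,0,0,0,0.7,5,0,0,0,0,0,0.7,0,0,0,0,0,0,0.7,0,0,0,0,0,0,0,0,0,0,0,0,0,0,0,0,0,0,0,0,0,0,0,0,0,0,0,0]}}

```text
t: 38.1
eef_pos: [614.3, 48.8, 288.6]
tcp_rot: [-1.234, 1.57, 2.921]
ft_force: [-2.8, 1.2, 1.1]
opening: 0.419
```

```bash
python3 - <<'E'
from h import *
pose()
E
```

```text
t 38.1 grasp [614.1  48.9 117.6] tcpz 288.6 jawyaw -0.557 toolx [-0.001  0.    -1.   ] F [-2.8  1.2  1.1] M [0.06 0.76 0.02] open_mm 39.8 q [-0.03  0.61  1.69  0.    0.84  0.53]
```

Call:
{"op": "jog_arm", "data": {"deltas": [0,0,0,0.18,0,0,0,-0.8,0,0,0.185,0,0,0,-1,0,0,0.185,0,0,0,-1.2,0,0,0.185,0,0,0,-1.2,0,0,0.185,0,0,0]}}

```text
t: 38.72
eef_pos: [614.3, 48.7, 291.0]
tcp_rot: [0.29, 1.568, -2.773]
ft_force: [1.2, -1.7, -6.1]
opening: 0.418
```

Call:
{"op": "jog_arm", "data": {"deltas": [0,0,0,-0.18,0,0,0,-1.2,0,0,-0.185,0,0,0,-1.2,0,0,-0.185,0,0,0,-1.2,0,0,-0.185,0,0,0,-1.2,0,0,-0.185,0,0,0,-1.2,0,0,-0.185,0,0,0,-1.2,0,0,-0.185,0,0,0,-1.2,0,0,-0.185,0,0,0,-1.2,0,0,-0.185,0,0,0,-1.2,0,0,-0.185,0,0,0]}}

```text
t: 39.98
eef_pos: [614.2, 49.1, 296.0]
tcp_rot: [-2.192, 1.562, 2.894]
ft_force: [0.9, 1.5, -5.4]
opening: 0.417
```

```bash
python3 - <<'E'
from h import *
pose()
E
```

```text
t 39.98 grasp [612.7  49.4 125.1] tcpz 296.0 jawyaw 0.374 toolx [-0.009  0.002 -1.   ] F [ 0.9  1.5 -5.4] M [ 0.03 -0.06 -0.27] open_mm 39.6 q [-0.03  0.6   1.69  0.    0.86 -0.4 ]
```

Call:
{"op": "jog_arm", "data": {"deltas": [0,0,0,0.18,0,0,0,-1.2,0,0,0.185,0,0,0,-1.2,0,0,0.185,0,0,0,-1.2,0,0,0.185,0,0,0,-1.2,0,0,0.185,0,0,0,-1.2,0,0,0.185,0,0,0,-1.2,0,0,0.185,0,0,0,-1.2,0,0,0.185,0,0,0,-1.2,0,0,0.185,0,0,0,-1.2,0,0,0.185,0,0,0]}}

```text
t: 41.22
eef_pos: [615.6, 48.5, 301.8]
tcp_rot: [-0.083, 1.563, 3.137]
ft_force: [0.4, 0.0, -5.8]
opening: 0.419
```

```bash
python3 - <<'E'
from h import *
pose()
E
```

```text
t 41.23 grasp [614.2  48.5 130.8] tcpz 301.8 jawyaw -1.493 toolx [-0.008  0.    -1.   ] F [ 0.4  0.  -5.8] M [-0.13 -0.07  0.21] open_mm 39.8 q [-0.03  0.6   1.68 -0.    0.87  1.46]
```

Call:
{"op": "jog_arm", "data": {"deltas": [0,0,0,-0.18,0,0,0,-1.2,0,0,-0.185,0,0,0,-1.2,0,0,-0.185,0,0,0,-1.2,0,0,-0.185,0,0,0,-1.2,0,0,-0.185,0,0,0,-1.2,0,0,-0.185,0,0,0,-1.2,0,0,-0.185,0,0,0,-1.2,0,0,-0.185,0,0,0,-1.2,0,0,-0.185,0,0,0,-1.2,0,0,-0.185,0,0,0]}}

```text
t: 42.48
eef_pos: [615.4, 48.8, 307.5]
tcp_rot: [-2.151, 1.557, 2.936]
ft_force: [0.7, 1.5, -5.3]
opening: 0.421
```

```bash
python3 - <<'E'
from h import *
pose()
E
```

```text
t 42.48 grasp [613.1  49.3 136.5] tcpz 307.5 jawyaw 0.374 toolx [-0.014  0.003 -1.   ] F [ 0.7  1.5 -5.3] M [ 0.09 -0.21 -0.15] open_mm 40.0 q [-0.03  0.59  1.67  0.    0.89 -0.4 ]
```

Call:
{"op": "jog_arm", "data": {"deltas": [0,0,0,0.18,0,0,0,-1.2,0,0,0.185,0,0,0,-1.2,0,0,0.185,0,0,0,-1.2,0,0,0.185,0,0,0,-1.2,0,0,0.185,0,0,0,-1.2,0,0,0.185,0,0,0,-1.2,0,0,0.185,0,0,0,-1.2,0,0,0.185,0,0,0,-1.2,0,0,0.185,0,0,0,-1.2,0,0,0.185,0,0,0]}}

```text
t: 43.72
eef_pos: [616.9, 48.4, 318.0]
tcp_rot: [-0.312, 1.562, 2.907]
ft_force: [-0.4, -0.1, -1.5]
opening: 0.418
```

```bash
python3 - <<'E'
from h import *
pose();snap("side","side17"); crop("side17",180,100,380,280,4,"s17")
E
```

```text
t 43.73 grasp [615.4  48.8 147.1] tcpz 318.0 jawyaw -1.493 toolx [-0.009  0.002 -1.   ] F [-0.4 -0.1 -1.5] M [-0.06  0.11  0.02] open_mm 39.7 q [-0.03  0.58  1.66  0.    0.91  1.46]
```

View pics/s17.png

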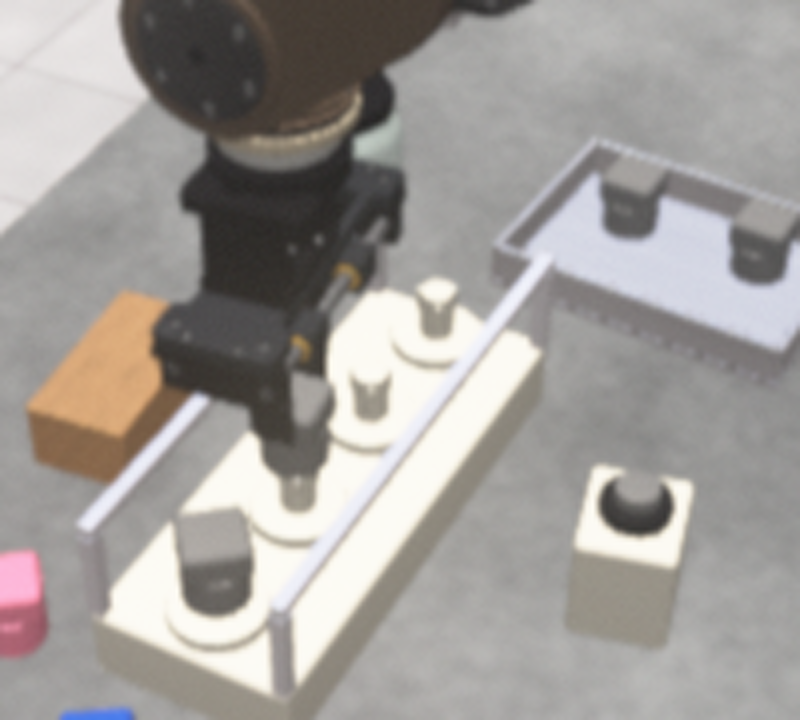

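Call:
{"op": "jog_arm", "data": {"deltas": [-25,0,0,-0.176,0,0,0,-35,0,0,-0.176,0,0,0,-20,0,0,-0.176,0,0,0,0,0,0,-0.176,0,0,0,0,0,0,-0.176,0,0,0,0,0,0,-0.176,0,0,0,0,0,0,-0.176,0,0,0,0,0,0,-0.17,0,0,0,0,0,0,0,0,0,0]}}

```text
t: 44.9
eef_pos: [618.1, 47.7, 400.9]
tcp_rot: [-1.79, 1.566, 2.895]
ft_force: [-1.1, 0.2, -0.8]
opening: 0.416
```

```bash
python3 - <<'E'
from h import *
pose(); go([567,-298,205],-0.085)
E
```

```text
t 44.9 grasp [617.3  47.9 230. ] tcpz 400.9 jawyaw -0.028 toolx [-0.005  0.001 -1.   ] F [-1.1  0.2 -0.8] M [-0.09  0.03 -0.02] open_mm 39.6 q [-0.03  0.49  1.58  0.    1.08 -0.  ]
tool shift [ 24.8 -41.3 347. ] rot [ 0.057 -0.001  0.005] rows>= 5.84
```

Call:
{"op": "jog_arm", "data": {"deltas": [0,-5,45,0,0,0,0,0,-6,55,0,0,0,0,0,-6,55,0,0,0,0,0,-6,55,0,0,0,0,0,-6,55,0,0,0,0,0,-6,50,0,0,0,0,0,-6,30,0,0,0,0,0,0,0,0.057,0,0,0,0,0,0,0,0,0,0]}}

```text
t: 46.02
eef_pos: [563.4, -307.1, 400.4]
tcp_rot: [-1.357, 1.569, -3.037]
ft_force: [0.2, -0.2, -0.8]
opening: 0.417
```

```bash
python3 - <<'E'
from h import *
pose(); go([567,-298,60],-0.085); snap("wrist","wrist18")
E
```

```text
t 46.02 grasp [ 563.1 -307.1  229.4] tcpz 400.4 jawyaw -0.109 toolx [-0.002 -0.    -1.   ] F [ 0.2 -0.2 -0.8] M [-0.12  0.05  0.02] open_mm 39.6 q [-0.6   0.52  1.52 -0.    1.1  -0.49]
tool shift [169.4   2.9  -9.5] rot [-0.024  0.     0.002] rows>= 2.83
```

View pics/wrist18.png

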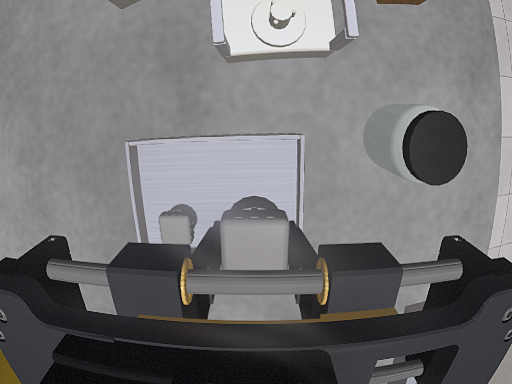

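Call:
{"op": "jog_arm", "data": {"deltas": [30,3,-9,-0.024,0,0,0,55,0,0,0,0,0,0,55,0,0,0,0,0,0,20,0,0,0,0,0,0,0,0,0,0,0,0,0]}}

```text
t: 46.7
eef_pos: [568.8, -295.7, 237.6]
tcp_rot: [0.651, 1.568, -0.998]
ft_force: [-0.5, 0.2, -0.2]
opening: 0.419
```

```bash
python3 - <<'E'
from h import *
pose(); go([567,-298,54.5],-0.085)
E
```

```text
t 46.7 grasp [ 569.1 -296.2   66.6] tcpz 237.6 jawyaw -0.079 toolx [ 0.002 -0.003 -1.   ] F [-0.5  0.2 -0.2] M [-0.11  0.1  -0.03] open_mm 39.8 q [-0.58  0.71  1.66 -0.    0.77 -0.5 ]
tool shift [12.1 -1.6  2.4] rot [ 0.006  0.003 -0.002] rows>= 0.21
```

Call:
{"op": "jog_arm", "data": {"deltas": [6,-1.6,2.4,0.006,0,0,0,5,0,0,0,0,0,0,2.5,0,0,0,0,0,0,2,0,0,0,0,0,0,1.5,0,0,0,0,0,0]}}

```text
t: 47.32
eef_pos: [567.5, -298.1, 225.7]
tcp_rot: [0.896, 1.562, -0.759]
ft_force: [-3.4, 3.5, 13.6]
opening: 0.42
```

```bash
python3 - <<'E'
from h import *
pose()
E
```

```text
t 47.33 grasp [ 568.6 -299.1   54.7] tcpz 225.7 jawyaw -0.084 toolx [ 0.006 -0.006 -1.   ] F [-3.4  3.5 13.6] M [0.68 1.25 0.01] open_mm 39.9 q [-0.59  0.72  1.67 -0.    0.74 -0.5 ]
```

Call:
{"op": "jog_arm", "data": {"deltas": [0,0,0,0,0,0,0.65,0,0,0,0,0,0,0.65,0,0,0,0,0,0,0.65,-20,0,0,0,0,0,0.65,-50,0,0,0,0,0,0.65,-60,0,0,0,0,0,0.65,-20,0,0,0,0,0,0.65,0,0,0,0,0,0,0.65]}}

```text
t: 48.32
eef_pos: [566.1, -296.9, 386.1]
tcp_rot: [0.957, 1.558, -0.698]
ft_force: [-0.6, -0.5, 0.1]
opening: 0.651
```

```bash
python3 - <<'E'
from h import *
pose(); go([616.6,138.5,205],0.68);go([616.6,138.5,205]); snap("wrist","wrist19")
E
```

```text
t 48.33 grasp [ 567.8 -298.4  215.1] tcpz 386.1 jawyaw -0.084 toolx [ 0.01  -0.008 -1.   ] F [-0.6 -0.5  0.1] M [-0.08  0.06  0.01] open_mm 61.8 q [-0.59  0.53  1.55 -0.    1.06 -0.5 ]
tool shift [   7.    13.6 -438.2] rot [-0.764  0.011 -0.007] rows>= 7.31
tool shift [   7.    13.6 -438.2] rot [-0.     0.007 -0.011] rows>= 7.31
```

View pics/wrist19.png

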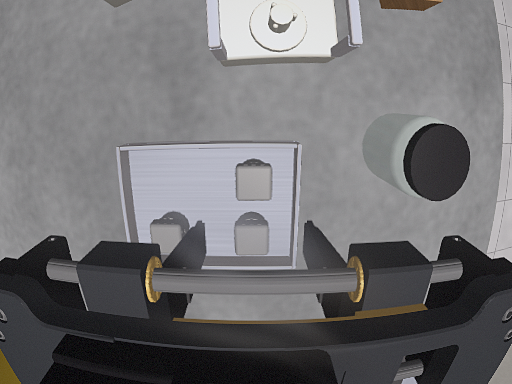

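Three caps stand in the tray. Now cap 3.

Call:
{"op": "jog_arm", "data": {"deltas": [0,2,-55,0,0.007,-0.011,0.7,0,2,-57,0,0,0,0.7,0,2,-57,0,0,0,0.7,0,2,-57,0,0,0,0.7,0,2,-57,0,0,0,0.7,0,2,-57,0,0,0,0.7,0,2,-57,0,0,0,0.7,0,2,-35,0,0,0,0.7,0,0,0,-0.186,0,0,0.7,0,0,0,-0.186,0,0,0.7]}}

```text
t: 49.62
eef_pos: [619.0, 146.0, 371.8]
tcp_rot: [-1.955, 1.55, 3.048]
ft_force: [-0.2, -0.5, -0.8]
opening: 0.7
```

Call:
{"op": "jog_arm", "data": {"deltas": [0,0,0,-0.186,0,0,0.7,0,0,0,-0.186,0,0,0.7,0,0,0,0,0,0,0.7]}}

```text
t: 50.0
eef_pos: [618.7, 146.4, 367.5]
tcp_rot: [-2.274, 1.543, 3.102]
ft_force: [-1.1, -0.6, -0.3]
opening: 0.7
```

```bash
python3 - <<'E'
from h import *
pose(); go([616.8,138.5,130],0.68); snap("wrist","wrist20"); crop('wrist20',100,40,380,240,2.8,'g20')
E
```

```text
t 50.0 grasp [613.9 146.6 196.5] tcpz 367.5 jawyaw 0.664 toolx [-0.028  0.001 -1.   ] F [-1.1 -0.6 -0.3] M [-0.13 -0.03 -0.04] open_mm 66.5 q [ 0.13  0.55  1.57  0.01  1.06 -0.54]
tool shift [66.5 -4.9  6.3] rot [-0.016 -0.018  0.021] rows>= 1.12
```

View pics/g20.png

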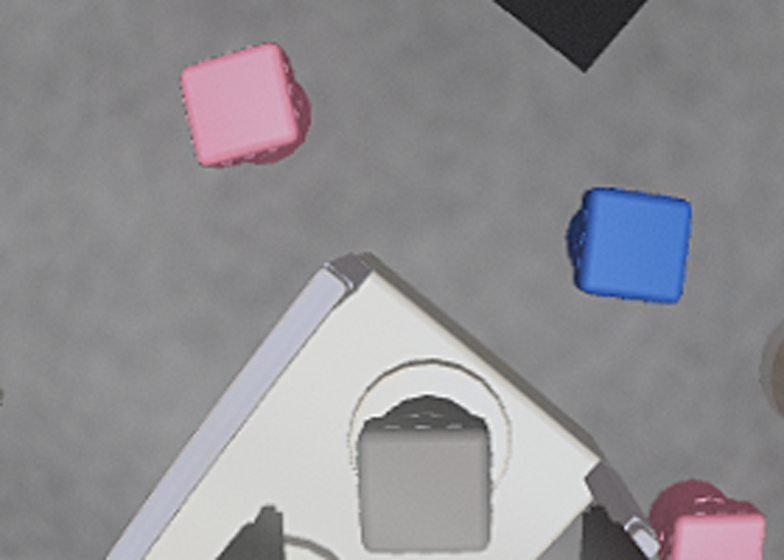

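```bash
python3 - <<'E'
from caps import *
caps('wrist20',(100,40),2.8,[[(357,431),(490,429),(492,552),(360,554)]])
E
```

```text
0 c [616.5 138.8] sides [38.5 38.5 40.1 38.8] yaw mod90 0.684 deg 39.2
```

Call:
{"op": "jog_arm", "data": {"deltas": [25,-5,6,-0.01,-0.018,0.021,0.7,35,0,0,0,0,0,0.7,5,0,0,0,0,0,0.7,0,0,0,0,0,0,0.7]}}

```text
t: 50.55
eef_pos: [617.9, 138.4, 300.8]
tcp_rot: [-0.701, 1.571, -1.615]
ft_force: [0.1, -0.6, 0.2]
opening: 0.699
```

```bash
python3 - <<'E'
from h import *
pose(); go([617,138.5,117],0.675)
E
```

```text
t 50.55 grasp [617.9 138.3 129.8] tcpz 300.8 jawyaw 0.657 toolx [-0. -0. -1.] F [ 0.1 -0.6  0.2] M [-0.05 -0.02 -0.05] open_mm 66.4 q [ 0.12  0.62  1.64 -0.    0.89 -0.54]
tool shift [12.8 -0.6 -0.6] rot [-0.018  0.     0.   ] rows>= 0.21
```

Call:
{"op": "jog_arm", "data": {"deltas": [9,-0.6,-0.6,-0.02,0,0,0.7,5,0,0,0,0,0,0.7,0,0,0,0,0,0,0.7,0,0,0,0,0,0,0,0,0,0,0,0,0,0,0,0,0,0,0,0,0,0,0,0,0,0,0,0]}}

```text
t: 51.42
eef_pos: [616.5, 138.1, 288.7]
tcp_rot: [-0.804, 1.569, -1.697]
ft_force: [-2.5, -2.9, 1.3]
opening: 0.421
```

```bash
python3 - <<'E'
from h import *
pose()
E
```

```text
t 51.42 grasp [616.5 137.8 117.7] tcpz 288.7 jawyaw 0.677 toolx [-0.    -0.001 -1.   ] F [-2.5 -2.9  1.3] M [-0.42  0.47  0.14] open_mm 40.0 q [ 0.12  0.63  1.65 -0.    0.86 -0.56]
```

Call:
{"op": "jog_arm", "data": {"deltas": [0,0,0,0.18,0,0,0,-0.8,0,0,0.185,0,0,0,-1,0,0,0.185,0,0,0,-1.2,0,0,0.185,0,0,0,-1.2,0,0,0.185,0,0,0]}}

```text
t: 52.05
eef_pos: [615.7, 137.6, 290.9]
tcp_rot: [-0.714, 1.565, -2.544]
ft_force: [1.7, 0.5, -4.7]
opening: 0.418
```

Call:
{"op": "jog_arm", "data": {"deltas": [0,0,0,-0.18,0,0,0,-1.2,0,0,-0.185,0,0,0,-1.2,0,0,-0.185,0,0,0,-1.2,0,0,-0.185,0,0,0,-1.2,0,0,-0.185,0,0,0,-1.2,0,0,-0.185,0,0,0,-1.2,0,0,-0.185,0,0,0,-1.2,0,0,-0.185,0,0,0,-1.2,0,0,-0.185,0,0,0,-1.2,0,0,-0.185,0,0,0]}}

```text
t: 53.3
eef_pos: [617.0, 138.2, 297.3]
tcp_rot: [3.106, 1.567, -3.14]
ft_force: [1.3, 1.4, -7.0]
opening: 0.422
```

```bash
python3 - <<'E'
from h import *
pose()
E
```

```text
t 53.3 grasp [616.4 138.2 126.3] tcpz 297.3 jawyaw 1.607 toolx [-0.004 -0.    -1.   ] F [ 1.3  1.4 -7. ] M [ 0.37 -0.34 -0.1 ] open_mm 40.1 q [ 0.12  0.62  1.64  0.    0.88 -1.49]
```

Call:
{"op": "jog_arm", "data": {"deltas": [0,0,0,0.18,0,0,0,-1.2,0,0,0.185,0,0,0,-1.2,0,0,0.185,0,0,0,-1.2,0,0,0.185,0,0,0,-1.2,0,0,0.185,0,0,0,-1.2,0,0,0.185,0,0,0,-1.2,0,0,0.185,0,0,0,-1.2,0,0,0.185,0,0,0,-1.2,0,0,0.185,0,0,0,-1.2,0,0,0.185,0,0,0]}}

```text
t: 54.55
eef_pos: [617.0, 137.6, 302.2]
tcp_rot: [-1.011, 1.56, -2.841]
ft_force: [0.8, 0.5, -5.5]
opening: 0.42
```

```bash
python3 - <<'E'
from h import *
pose()
E
```

```text
t 54.55 grasp [615.2 137.  131.2] tcpz 302.2 jawyaw -0.259 toolx [-0.01  -0.003 -1.   ] F [ 0.8  0.5 -5.5] M [-0.16 -0.12  0.11] open_mm 39.9 q [ 0.12  0.61  1.64 -0.    0.9   0.38]
```

Call:
{"op": "jog_arm", "data": {"deltas": [0,0,0,-0.18,0,0,0,-1.2,0,0,-0.185,0,0,0,-1.2,0,0,-0.185,0,0,0,-1.2,0,0,-0.185,0,0,0,-1.2,0,0,-0.185,0,0,0,-1.2,0,0,-0.185,0,0,0,-1.2,0,0,-0.185,0,0,0,-1.2,0,0,-0.185,0,0,0,-1.2,0,0,-0.185,0,0,0,-1.2,0,0,-0.185,0,0,0]}}

```text
t: 55.8
eef_pos: [618.3, 138.4, 309.5]
tcp_rot: [3.077, 1.562, 3.113]
ft_force: [0.6, 1.4, 0.1]
opening: 0.419
```

```bash
python3 - <<'E'
from h import *
pose()
E
```

```text
t 55.8 grasp [616.9 138.4 138.5] tcpz 309.5 jawyaw 1.607 toolx [-0.008  0.    -1.   ] F [0.6 1.4 0.1] M [ 0.39 -0.16 -0.09] open_mm 39.8 q [ 0.12  0.61  1.63  0.    0.91 -1.49]
```

Call:
{"op": "jog_arm", "data": {"deltas": [0,0,0,0.18,0,0,0,-1.2,0,0,0.185,0,0,0,-1.2,0,0,0.185,0,0,0,-1.2,0,0,0.185,0,0,0,-1.2,0,0,0.185,0,0,0,-1.2,0,0,0.185,0,0,0,-1.2,0,0,0.185,0,0,0,-1.2,0,0,0.185,0,0,0,-1.2,0,0,0.185,0,0,0,-1.2,0,0,0.185,0,0,0]}}

```text
t: 57.05
eef_pos: [618.6, 138.5, 321.2]
tcp_rot: [-1.386, 1.564, 3.066]
ft_force: [-0.5, 0.7, 0.1]
opening: 0.418
```

```bash
python3 - <<'E'
from h import *
pose();snap("side","side21"); crop("side21",180,100,380,280,4,"s21")
E
```

```text
t 57.05 grasp [617.4 138.6 150.2] tcpz 321.2 jawyaw -0.26 toolx [-0.007  0.001 -1.   ] F [-0.5  0.7  0.1] M [-0.11  0.06  0.06] open_mm 39.7 q [0.12 0.59 1.62 0.   0.94 0.37]
```

View pics/s21.png

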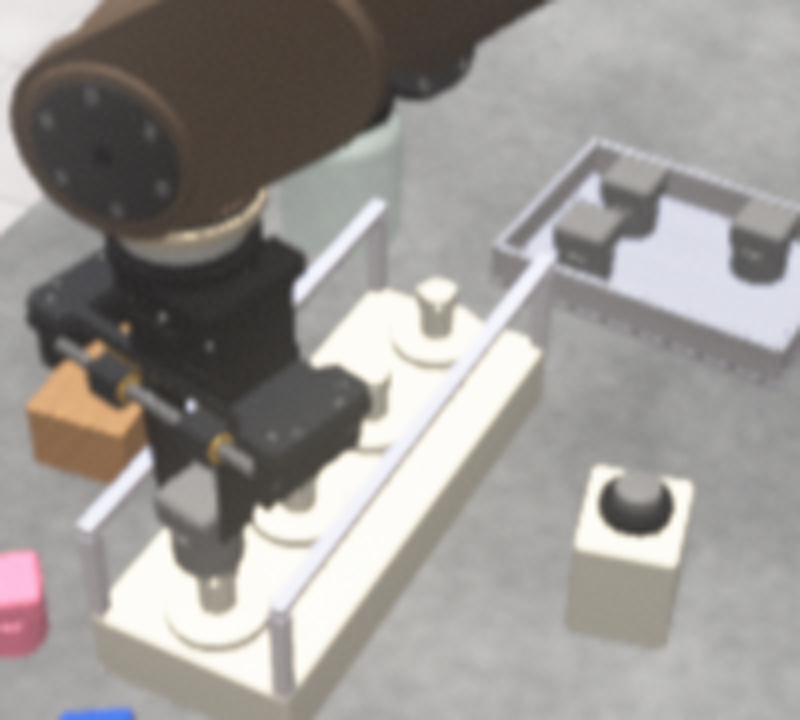

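Call:
{"op": "jog_arm", "data": {"deltas": [-25,0,0,-0.09,0,0,0,-40,0,0,-0.09,0,0,0,-15,0,0,0,0,0,0,0,0,0,0,0,0,0]}}

```text
t: 57.6
eef_pos: [619.1, 138.4, 402.2]
tcp_rot: [-1.549, 1.562, 3.087]
ft_force: [0.3, -0.6, -0.1]
opening: 0.422
```

```bash
python3 - <<'E'
from h import *
pose(); go([463,-288,225],-0.085)
E
```

```text
t 57.6 grasp [617.6 138.5 231.2] tcpz 402.2 jawyaw -0.077 toolx [-0.008  0.    -1.   ] F [ 0.3 -0.6 -0.1] M [-0.1   0.03  0.05] open_mm 40.1 q [0.12 0.51 1.54 0.   1.11 0.19]
tool shift [   7.3 -122.8  437.2] rot [0.008 0.    0.009] rows>= 7.57
```

Call:
{"op": "jog_arm", "data": {"deltas": [0,-12,40,0,0,0,0,0,-15,54,0,0,0,0,0,-15,54,0,0,0,0,0,-15,54,0,0,0,0,0,-15,54,0,0,0,0,0,-15,54,0,0,0,0,0,-15,54,0,0,0,0,0,-12,43,0,0,0,0,0,-8,28,0,0,0,0,0,0,0,0,0,0,0]}}

```text
t: 58.85
eef_pos: [457.2, -298.0, 388.7]
tcp_rot: [-1.775, 1.545, 2.857]
ft_force: [-0.2, 0.2, -0.1]
opening: 0.419
```

```bash
python3 - <<'E'
from h import *
pose(); go([463,-288,60],-0.085)
E
```

```text
t 58.85 grasp [ 452.9 -296.7  217.8] tcpz 388.7 jawyaw -0.08 toolx [-0.025  0.007 -1.   ] F [-0.2  0.2 -0.1] M [-0.13  0.04  0.  ] open_mm 39.8 q [-0.7   0.4   1.77 -0.01  1.   -0.61]
tool shift [157.6   9.   -9.6] rot [ 0.005 -0.005  0.025] rows>= 2.64
```

Call:
{"op": "jog_arm", "data": {"deltas": [20,6,-9,0.005,-0.005,0.025,0,50,1,0,0,0,0,0,50,0,0,0,0,0,0,25,0,0,0,0,0,0,0,0,0,0,0,0,0]}}

```text
t: 59.48
eef_pos: [465.1, -284.3, 236.4]
tcp_rot: [-2.442, 1.567, 2.185]
ft_force: [0.2, -0.3, -0.0]
opening: 0.418
```

```bash
python3 - <<'E'
from h import *
pose(); go([463,-288,54.7],-0.085)
E
```

```text
t 59.48 grasp [ 464.7 -283.7   65.4] tcpz 236.4 jawyaw -0.085 toolx [-0.002  0.003 -1.   ] F [ 0.2 -0.3 -0. ] M [-0.11  0.06 -0.01] open_mm 39.7 q [-0.67  0.61  1.91  0.    0.63 -0.59]
tool shift [10.7 -1.8  3.9] rot [ 0.    -0.003  0.003] rows>= 0.19
```

Call:
{"op": "jog_arm", "data": {"deltas": [5,-1.8,3.9,0,-0.003,0.003,0,5,0,0,0,0,0,0,2,0,0,0,0,0,0,2,0,0,0,0,0,0,1,0,0,0,0,0,0]}}

```text
t: 60.1
eef_pos: [463.3, -287.5, 225.7]
tcp_rot: [1.027, 1.565, -0.628]
ft_force: [-0.8, 0.7, -0.1]
opening: 0.42
```

```bash
python3 - <<'E'
from h import *
pose()
E
```

```text
t 60.1 grasp [ 464.  -288.    54.7] tcpz 225.7 jawyaw -0.084 toolx [ 0.004 -0.003 -1.   ] F [-0.8  0.7 -0.1] M [-0.05  0.13  0.03] open_mm 39.9 q [-0.68  0.63  1.92  0.    0.59 -0.59]
```

Call:
{"op": "jog_arm", "data": {"deltas": [1.5,0,0,0,0,0,0,1,0,0,0,0,0,0]}}

```text
t: 60.35
eef_pos: [463.0, -287.3, 225.7]
tcp_rot: [1.008, 1.564, -0.647]
ft_force: [-2.1, 2.0, 6.5]
opening: 0.419
```

```bash
python3 - <<'E'
from h import *
pose()
E
```

```text
t 60.35 grasp [ 464.  -288.    54.7] tcpz 225.7 jawyaw -0.085 toolx [ 0.006 -0.004 -1.   ] F [-2.1  2.   6.5] M [0.33 0.57 0.02] open_mm 39.8 q [-0.68  0.63  1.92  0.    0.59 -0.59]
```

Call:
{"op": "jog_arm", "data": {"deltas": [0,0,0,0,0,0,0.62,0,0,0,0,0,0,0.62,0,0,0,0,0,0,0.62,-20,0,0,0,0,0,0.62,-50,0,0,0,0,0,0.62,-60,0,0,0,0,0,0.62,-60,0,0,0,0,0,0.62,-10,0,0,0,0,0,0.62]}}

```text
t: 61.35
eef_pos: [462.0, -286.8, 431.0]
tcp_rot: [1.017, 1.565, -0.639]
ft_force: [0.5, 0.6, -1.0]
opening: 0.617
```

```bash
python3 - <<'E'
from h import *
pose(); snap("scene","scene22"); snap("side","side22"); go([432,-17,200])
a,_=load("scene22"); b,_=load("side22"); cv2.imwrite("pics/both22.png",cv2.resize(np.hstack([a,b]),(800,300)))
crop("scene22",60,100,420,290,2.2,"s22")
E
```

```text
t 61.35 grasp [ 462.9 -287.4  260. ] tcpz 431.0 jawyaw -0.085 toolx [ 0.005 -0.004 -1.   ] F [ 0.5  0.6 -1. ] M [-0.11  0.05 -0.01] open_mm 58.6 q [-0.68  0.35  1.73  0.    1.06 -0.59]
tool shift [  56.8  -52.9 -266.3] rot [-0.     0.001 -0.002] rows>= 4.62
```

View pics/s22.png

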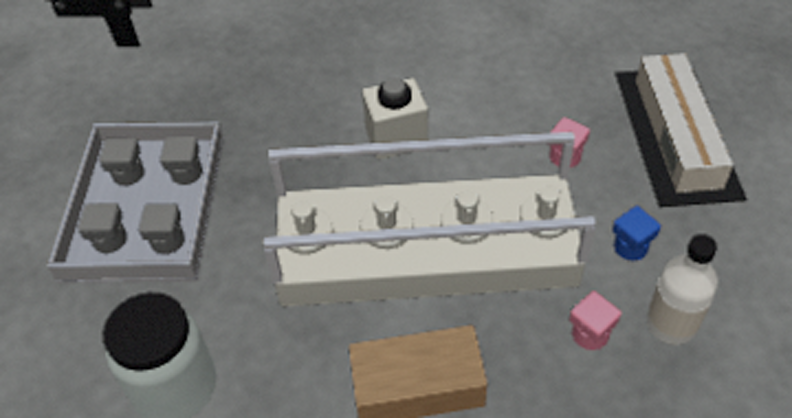

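View pics/side22.png

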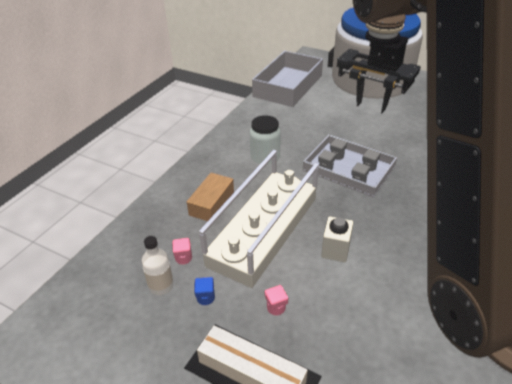

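```bash
python3 - <<'E'
from h import *
crop('scene22',330,110,410,200,6,'t22')
for p in [[360,316,48],[360,376,48],[560,316,48],[560,376,48]]: print(proj('scene22',p), (proj('scene22',p)-np.array([330,110]))*6)
E
```

```text
[351.4 125.9] [128.4  95.4]
[371.3 124.4] [247.8  86.4]
[370.8 177.1] [244.8 402.6]
[393.2 175.3] [379.2 391.8]
```

View pics/t22.png

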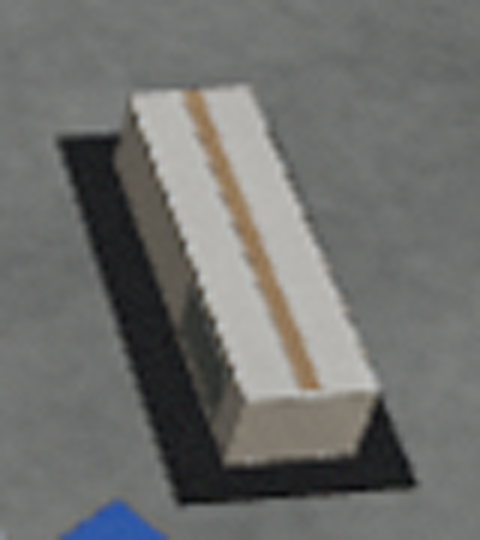

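```bash
python3 - <<'E'
from h import *
print(onz('wrist6',227,104,97)); crop('wrist6',190,70,270,140,8,'b6')
print(onz('wrist5',36,156,97))
E
```

```text
[430.4 -17.6  97. ]
[429.2  -3.7  97. ]
```

Call:
{"op": "jog_arm", "data": {"deltas": [0,-8,-40,0,0,0,0,0,-10,-52,0,0,0,0,0,-10,-52,0,0,0,0,0,-10,-52,0,0,0,0,0,-9,-45,0,0,0,0,0,-6,-25,0,0,0,0,0,0,0,0,0,0,0,0,0,0,0,0,0,0]}}

```text
t: 62.45
eef_pos: [430.4, -10.5, 414.0]
tcp_rot: [-1.805, 1.549, 2.82]
ft_force: [0.7, -0.2, -0.5]
opening: 0.005
```

View pics/b6.png

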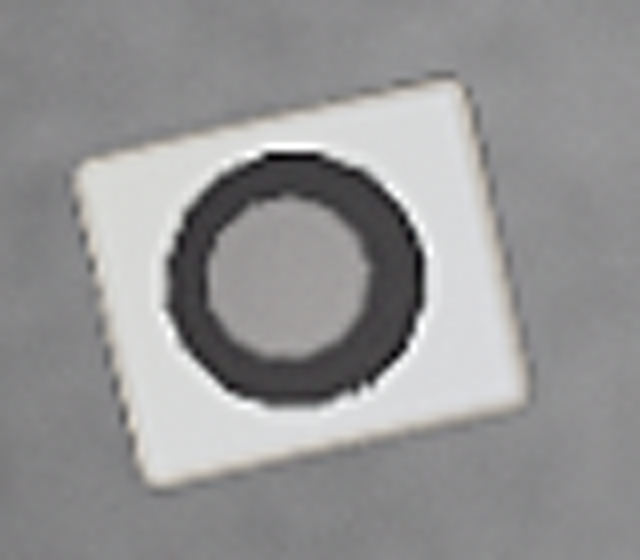

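```bash
python3 - <<'E'
from h import *
pose(); go([434,-18,135])
E
```

```text
t 62.45 grasp [426.8  -9.3 243. ] tcpz 414.0 jawyaw -0.087 toolx [-0.021  0.007 -1.   ] F [ 0.7 -0.2 -0.5] M [-0.13  0.11 -0.01] open_mm 0.4 q [-0.18  0.2   1.99  0.    0.97 -0.09]
tool shift [107.9   6.6   7.7] rot [-0.    -0.005  0.021] rows>= 1.81
```

Call:
{"op": "jog_arm", "data": {"deltas": [30,3,8,0,-0.005,0.021,0,45,0,0,0,0,0,0,28,0,0,0,0,0,0,0,0,0,0,0,0,0]}}

```text
t: 62.95
eef_pos: [432.9, -22.8, 306.6]
tcp_rot: [-1.308, 1.57, -2.971]
ft_force: [0.4, -0.0, 0.6]
opening: 0.006
```

```bash
python3 - <<'E'
from h import *
pose(); go([431.5,-18,120]); snap("side","side23"); snap("scene","scene23")
crop("side23",290,180,390,280,5,"s23a");crop("scene23",190,90,290,190,5,"s23b")
a=cv2.imread("pics/s23a.png");b=cv2.imread("pics/s23b.png");cv2.imwrite("pics/s23.png",cv2.resize(np.hstack([a,b]),(800,400)))
E
```

```text
t 62.95 grasp [432.7 -22.9 135.6] tcpz 306.6 jawyaw -0.092 toolx [-0.001 -0.    -1.   ] F [ 0.4 -0.   0.6] M [-0.11  0.06  0.02] open_mm 0.6 q [-0.21  0.38  2.12 -0.    0.65 -0.11]
tool shift [15.6 -1.8 -4.7] rot [0.    0.    0.001] rows>= 0.27
```

View pics/s23.png

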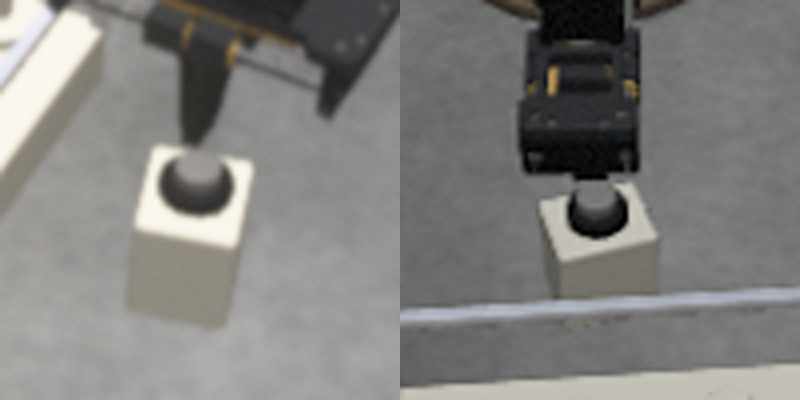

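Call:
{"op": "jog_arm", "data": {"deltas": [10,-1.5,-4.7,0,0,0,0,5,0,0,0,0,0,0,0,0,0,0,0,0,0]}}

```text
t: 63.42
eef_pos: [432.4, -17.7, 294.4]
tcp_rot: [1.408, 1.564, -0.255]
ft_force: [-0.7, -0.4, 0.8]
opening: 0.004
```

```bash
python3 - <<'E'
from h import *
pose(); go([431.5,-18,110]); snap("side","side24"); crop("side24",290,180,390,280,5,"s24")
E
```

```text
t 63.42 grasp [433.5 -18.  123.4] tcpz 294.4 jawyaw -0.091 toolx [ 0.006 -0.002 -1.   ] F [-0.7 -0.4  0.8] M [-0.14  0.04 -0.  ] open_mm 0.3 q [-0.19  0.4   2.13 -0.    0.6  -0.1 ]
tool shift [13.4 -1.   0.3] rot [-0.     0.001 -0.007] rows>= 0.22
```

View pics/s24.png

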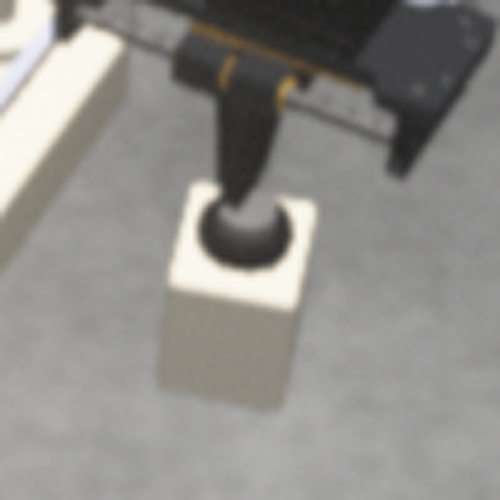

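```bash
python3 - <<'E'
from h import *
o=np.array([290,180])
print("pred tip",(proj('side24',[433.5,-18,104.4])-o)*5)
print("pred tip if above, button for (431,-18,97)",(proj('side24',[431,-18,97])-o)*5,(proj('side24',[431,-18,104.4])-o)*5)
crop('side24',325,205,355,235,20,'s24b'); crop('side22',325,205,355,235,20,'s22b')
a=cv2.imread('pics/s24b.png');b=cv2.imread('pics/s22b.png');cv2.imwrite('pics/s24c.png',cv2.resize(np.hstack([a,b]),(800,400)))
E
```

```text
pred tip [234.5 190.5]
pred tip if above, button for (431,-18,97) [238. 204.] [239.5 192. ]
```

View pics/s24c.png

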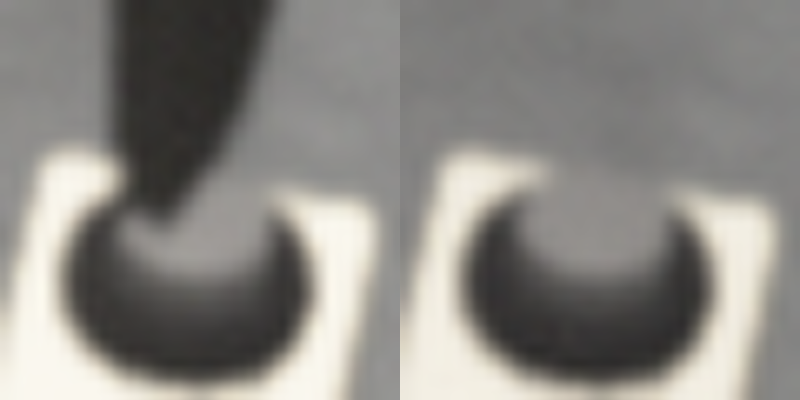

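Call:
{"op": "jog_arm", "data": {"deltas": [4,-3.5,2,0,0,-0.006,0,4,0,0,0,0,0,0,3,0,0,0,0,0,0,2,0,0,0,0,0,0]}}

```text
t: 63.98
eef_pos: [428.5, -19.5, 281.4]
tcp_rot: [0.885, 1.569, -0.778]
ft_force: [-1.4, 0.5, 5.6]
opening: 0.003
```

```bash
python3 - <<'E'
from h import *
pose()
E
```

```text
t 63.98 grasp [428.7 -19.7 110.4] tcpz 281.4 jawyaw -0.091 toolx [ 0.001 -0.001 -1.   ] F [-1.4  0.5  5.6] M [0.01 0.3  0.05] open_mm 0.2 q [-0.2   0.42  2.15 -0.    0.57 -0.11]
```

Call:
{"op": "jog_arm", "data": {"deltas": [2,0,0,0,0,0,0,2,0,0,0,0,0,0,2,0,0,0,0,0,0]}}

```text
t: 64.35
eef_pos: [428.0, -19.3, 280.6]
tcp_rot: [1.227, 1.565, -0.434]
ft_force: [-11.2, 1.3, 49.4]
opening: 0.005
```

```bash
python3 - <<'E'
from h import *
pose()
snap("side","side25"); crop("side25",290,180,390,280,5,"s25")
E
```

```text
t 64.35 grasp [428.8 -19.7 109.6] tcpz 280.6 jawyaw -0.091 toolx [ 0.005 -0.002 -1.   ] F [-11.2   1.3  49.4] M [ 0.23  2.3  -0.02] open_mm 0.5 q [-0.2   0.42  2.16 -0.    0.56 -0.11]
```

View pics/s25.png

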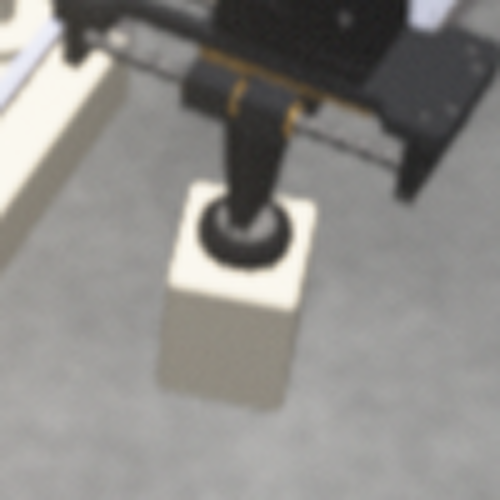

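Call:
{"op": "jog_arm", "data": {"deltas": [-10,0,0,0,0,0,0,-40,0,0,0,0,0,0,-55,0,0,0,0,0,0,-55,0,0,0,0,0,0,-55,0,0,0,0,0,0,0,0,0,0,0,0,0,0,0,0,0,0,0,0]}}

```text
t: 65.28
eef_pos: [426.4, -18.7, 502.0]
tcp_rot: [1.191, 1.565, -0.471]
ft_force: [-0.2, -0.4, 0.3]
opening: 0.008
```

```bash
python3 - <<'E'
from h import *
pose(); snap("scene","scene26"); snap("wrist","wrist26"); snap("side","side26")
crop("scene26",60,100,420,290,2.2,"s26")
E
```

```text
t 65.28 grasp [427.3 -19.2 331. ] tcpz 502.0 jawyaw -0.091 toolx [ 0.005 -0.003 -1.   ] F [-0.2 -0.4  0.3] M [-0.14  0.05  0.01] open_mm 0.7 q [-0.2   0.1   1.86 -0.    1.17 -0.11]
```

View pics/s26.png

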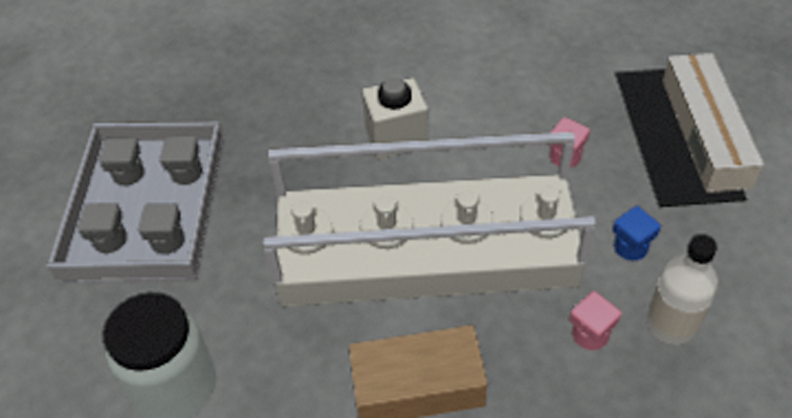

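View pics/side26.png

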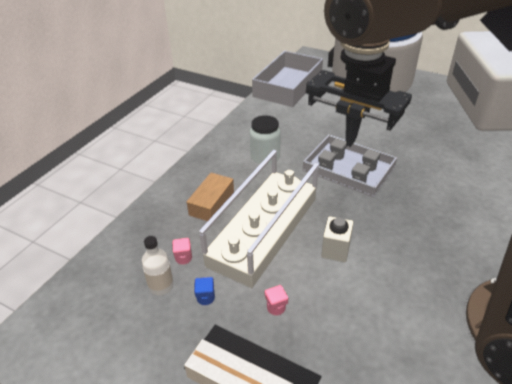

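Call:
{"op": "jog_arm", "data": {"deltas": [0,0,-50,0,0,0,1,0,0,-56,0,0,0,1,0,0,-56,0,0,0,1,0,0,-56,0,0,0,1,0,0,-56,0,0,0,1,0,0,-56,0,0,0,1,0,0,-40,0,0,0,1,0,0,0,-0.185,0,0,1,0,0,0,-0.185,0,0,1,0,0,0,-0.185,0,0,1]}}

```text
t: 66.68
eef_pos: [464.2, 363.3, 485.0]
tcp_rot: [-1.442, 1.55, -2.544]
ft_force: [0.1, 0.5, 0.3]
opening: 0.981
```

Call:
{"op": "jog_arm", "data": {"deltas": [0,0,0,-0.185,0,0,1,0,0,0,-0.185,0,0,1,0,0,0,-0.185,0,0,1,0,0,0,-0.185,0,0,1,0,0,0,-0.185,0,0,1,0,0,0,-0.185,0,0,1,0,0,0,0,0,0,1]}}

```text
t: 67.55
eef_pos: [465.9, 364.4, 473.6]
tcp_rot: [-2.588, 1.532, -2.566]
ft_force: [0.5, -0.3, -1.0]
opening: 1.003
```

```bash
python3 - <<'E'
from h import *
pose(); snap("wrist","wrist27"); go([470,373,330],np.pi/2)
E
```

```text
t 67.55 grasp [460.4 360.8 302.8] tcpz 473.6 jawyaw 1.593 toolx [-0.032 -0.021 -0.999] F [ 0.5 -0.3 -1. ] M [0.02 0.01 0.01] open_mm 95.3 q [ 0.55  0.39  1.54 -0.    1.25 -1.04]
tool shift [-27.6   8.    3.4] rot [ 0.019 -0.032  0.021] rows>= 0.48
```

View pics/wrist27.png

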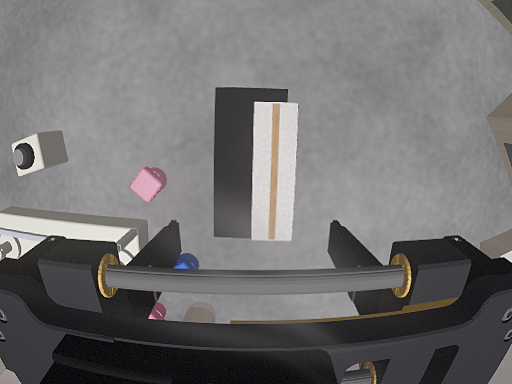

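```bash
python3 - <<'E'
from h import *
P=np.array([onz('wrist27',*p,48)[:2] for p in [(254,101),(299,102),(292,241),(251,240)]]);print(P.tolist(),P.mean(0))
Q=np.array([onz('wrist27',*p,3)[:2] for p in [(216,87),(288,89),(214,237)]]);print(Q.tolist())
L=(P[2]+P[3]-P[0]-P[1]);print("yaw",np.arctan2(L[1],L[0]))
E
```

```text
[[362.9, 353.0], [362.1, 414.1], [563.2, 413.9], [563.0, 352.8]] [462.8  383.45]
[[338.7, 294.1], [339.9, 402.7], [579.1, 290.5]]
yaw -0.0009970086427296542
```

```bash
python3 - <<'E'
from h import *
go([461,383.5,70],np.pi/2)
E
```

```text
tool shift [232.3  23.9   3. ] rot [ 0.019 -0.032  0.021] rows>= 3.89
```

Call:
{"op": "jog_arm", "data": {"deltas": [30,22,0,0.019,-0.032,0.021,1,55,0,0,0,0,0,1,55,0,0,0,0,0,1,40,0,0,0,0,0,1,0,0,0,0,0,0,1,0,0,0,0,0,0,1]}}

```text
t: 68.35
eef_pos: [465.1, 386.8, 288.0]
tcp_rot: [1.012, 1.569, 0.987]
ft_force: [0.9, -0.1, -0.0]
opening: 1.001
```

```bash
python3 - <<'E'
from h import *
pose();go([461,383.5,36],np.pi/2)
E
```

```text
t 68.35 grasp [465.2 387.1 117. ] tcpz 288.0 jawyaw 1.546 toolx [ 0.001  0.001 -1.   ] F [ 0.9 -0.1 -0. ] M [-0.03 -0.01  0.05] open_mm 95.1 q [ 0.58  0.6   1.72  0.    0.82 -0.96]
tool shift [81.  -3.5 -4.1] rot [-0.025  0.001 -0.001] rows>= 1.35
```

Call:
{"op": "jog_arm", "data": {"deltas": [30,-3.5,-4,-0.025,0,0,1,35,0,0,0,0,0,1,12,0,0,0,0,0,1,3,0,0,0,0,0,1,0,0,0,0,0,0,1]}}

```text
t: 68.97
eef_pos: [463.3, 385.0, 215.3]
tcp_rot: [0.63, 1.555, 0.626]
ft_force: [-0.5, 1.0, -0.1]
opening: 0.998
```

```bash
python3 - <<'E'
from h import *
pose();go([461,383.5,36],np.pi/2)
E
```

```text
t 68.97 grasp [465.5 386.6  44.4] tcpz 215.3 jawyaw 1.567 toolx [ 0.013  0.009 -1.   ] F [-0.5  1.  -0.1] M [0.03 0.04 0.03] open_mm 94.8 q [ 0.58  0.7   1.78  0.    0.65 -0.98]
tool shift [ 8.3 -1.6 -2.4] rot [-0.004  0.013 -0.009] rows>= 0.15
```

Call:
{"op": "jog_arm", "data": {"deltas": [6,-1.6,-2.4,-0.004,0.013,-0.009,1,0,0,0,0,0,0,1,0,0,0,0,0,0,0,0,0,0,0,0,0,0,0,0,0,0,0,0,0,0,0,0,0,0,0,0,0,0,0,0,0,0,0]}}

```text
t: 69.85
eef_pos: [461.1, 383.6, 211.1]
tcp_rot: [0.764, 1.569, 0.764]
ft_force: [0.9, 0.4, 0.1]
opening: 0.63
```

```bash
python3 - <<'E'
from h import *
pose();go([459,347,50],np.pi/2)
E
```

```text
t 69.85 grasp [461.3 383.8  40.1] tcpz 211.1 jawyaw 1.571 toolx [ 0.001  0.001 -1.   ] F [0.9 0.4 0.1] M [-0.03  0.06 -0.04] open_mm 59.9 q [ 0.58  0.7   1.78  0.    0.66 -0.99]
tool shift [-10.  -36.6  -2.1] rot [ 0.001  0.001 -0.001] rows>= 0.63
```

Call:
{"op": "jog_arm", "data": {"deltas": [-12,0,0,0,0,0,0,-5,-12,-1,0,0,0,0,0,-14,-1,0,0,0,0,0,-11,-1,0,0,0,0,0,0,0,0,0,0,0]}}

```text
t: 70.47
eef_pos: [457.6, 343.2, 229.1]
tcp_rot: [0.912, 1.57, 0.912]
ft_force: [0.6, 0.6, -1.9]
opening: 0.631
```

```bash
python3 - <<'E'
from h import *
pose();go([458.5,347,40],np.pi/2)
E
```

```text
t 70.47 grasp [457.6 343.3  58.1] tcpz 229.1 jawyaw 1.571 toolx [ 0.  0. -1.] F [ 0.6  0.6 -1.9] M [ 0.05 -0.02  0.  ] open_mm 59.9 q [ 0.53  0.65  1.84  0.    0.65 -1.04]
tool shift [18.1  3.8  0.9] rot [ 0.  0. -0.] rows>= 0.31
```

Call:
{"op": "jog_arm", "data": {"deltas": [9,3.5,1,0,0,0,0,5,0,0,0,0,0,0,2,0,0,0,0,0,0,1.5,0,0,0,0,0,0,1,0,0,0,0,0,0]}}

```text
t: 71.1
eef_pos: [458.7, 347.4, 211.0]
tcp_rot: [0.399, 1.57, 0.399]
ft_force: [-3.5, -4.7, 14.3]
opening: 0.631
```

```bash
python3 - <<'E'
from h import *
pose();go([458.5,347,40],np.pi/2)
E
```

```text
t 71.1 grasp [458.8 347.4  40. ] tcpz 211.0 jawyaw 1.571 toolx [ 0.001  0.    -1.   ] F [-3.5 -4.7 14.3] M [-0.78  0.57 -0.12] open_mm 59.9 q [ 0.53  0.68  1.84 -0.    0.62 -1.04]
tool shift [ 0.  -0.4 -0.2] rot [ 0.001  0.001 -0.   ] rows>= 0.01
```

Placed. Release, rise, check.

Call:
{"op": "jog_arm", "data": {"deltas": [0,0,0,0,0,0,1,0,0,0,0,0,0,1,0,0,0,0,0,0,1,0,0,0,0,0,0,1,-30,0,0,0,0,0,1,-60,0,0,0,0,0,1,-60,0,0,0,0,0,1,-60,0,0,0,0,0,1,-40,0,0,0,0,0,1,-20,0,0,0,0,0,1]}}

```text
t: 72.35
eef_pos: [458.6, 347.8, 487.8]
tcp_rot: [-2.596, 1.568, -2.595]
ft_force: [-0.8, -0.8, 0.0]
opening: 0.995
```

```bash
python3 - <<'E'
from h import *
pose();snap("wrist","wrist28"); go([430,-20,330]); go([430,-20,330],-0.085)
E
```

```text
t 72.35 grasp [458.2 347.5 316.8] tcpz 487.8 jawyaw 1.572 toolx [-0.002 -0.001 -1.   ] F [-0.8 -0.8  0. ] M [-0.02  0.01  0.03] open_mm 94.5 q [ 0.53  0.35  1.57 -0.    1.23 -1.04]
tool shift [ -11.2 -367.8  -29. ] rot [-0.  0. -0.] rows>= 6.15
tool shift [ -11.2 -367.8  -29. ] rot [ 1.657  0.    -0.   ] rows>= 9.21
```

View pics/wrist28.png

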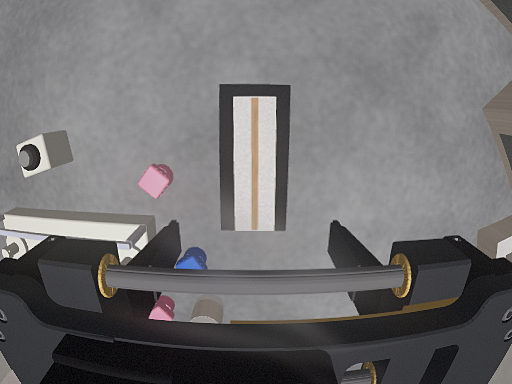

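Call:
{"op": "jog_arm", "data": {"deltas": [0,-50,-4,0,0,0,0,0,-58,-5,0,0,0,0,0,-58,-5,0,0,0,0,0,-58,-5,0,0,0,0,0,-58,-5,0,0,0,0,0,-45,-3,0,0,0,0,0,-25,-2,0,0,0,0,0,0,0,0,0,0,0]}}

```text
t: 73.4
eef_pos: [428.4, -14.0, 484.6]
tcp_rot: [3.131, 1.567, 3.133]
ft_force: [-0.7, 0.4, 0.3]
opening: 0.214
```

```bash
python3 - <<'E'
from h import *
pose(); go([429.5,-20,140],np.pi/2)
E
```

```text
t 73.4 grasp [427.8 -14.  313.6] tcpz 484.6 jawyaw 1.573 toolx [-0.004  0.    -1.   ] F [-0.7  0.4  0.3] M [ 0.05 -0.1   0.01] open_mm 20.3 q [-0.19  0.12  1.89 -0.    1.14 -1.76]
tool shift [173.5  -6.    1.7] rot [ 0.002 -0.004 -0.   ] rows>= 2.89
```

Call:
{"op": "jog_arm", "data": {"deltas": [40,-5,2,0,-0.004,0,0,55,0,0,0,0,0,0,55,0,0,0,0,0,0,18,0,0,0,0,0,0,0,0,0,0,0,0,0]}}

```text
t: 74.03
eef_pos: [430.5, -15.3, 310.9]
tcp_rot: [0.391, 1.569, 0.395]
ft_force: [0.1, -0.3, -0.1]
opening: 0.003
```

```bash
python3 - <<'E'
from h import *
pose(); go([429.5,-20,119],np.pi/2)
E
```

```text
t 74.03 grasp [430.8 -15.2 139.9] tcpz 310.9 jawyaw 1.575 toolx [ 0.002  0.001 -1.   ] F [ 0.1 -0.3 -0.1] M [-0.03 -0.03 -0.02] open_mm 0.3 q [-0.19  0.36  2.12  0.    0.65 -1.77]
tool shift [20.9 -4.7 -1.1] rot [ 0.004  0.002 -0.001] rows>= 0.36
```

Call:
{"op": "jog_arm", "data": {"deltas": [10,-4.7,-1,0,0.002,-0.001,0,9,0,0,0,0,0,0,3,0,0,0,0,0,0,0,0,0,0,0,0,0]}}

```text
t: 74.53
eef_pos: [429.9, -19.6, 289.3]
tcp_rot: [-0.337, 1.568, -0.333]
ft_force: [-0.1, -0.6, -0.0]
opening: 0.001
```

```bash
python3 - <<'E'
from h import *
pose()
E
```

```text
t 74.53 grasp [430.4 -19.8 118.3] tcpz 289.3 jawyaw 1.575 toolx [ 0.003 -0.001 -1.   ] F [-0.1 -0.6 -0. ] M [-0.03 -0.03  0.  ] open_mm 0.1 q [-0.2   0.41  2.14 -0.    0.59 -1.77]
```

Call:
{"op": "jog_arm", "data": {"deltas": [3,0,0,0,0,0,0,3,0,0,0,0,0,0,2,0,0,0,0,0,0,1.5,0,0,0,0,0,0]}}

```text
t: 75.03
eef_pos: [429.9, -19.6, 280.8]
tcp_rot: [-0.283, 1.566, -0.278]
ft_force: [-7.5, 1.0, 36.5]
opening: 0.006
```

Call:
{"op": "jog_arm", "data": {"deltas": [1.5,0,0,0,0,0,0]}}

```text
t: 75.15
eef_pos: [429.8, -19.5, 280.7]
tcp_rot: [-0.281, 1.565, -0.276]
ft_force: [-9.8, 1.1, 42.4]
opening: 0.005
```

Bottomed out. Retract and do the final check.

Call:
{"op": "jog_arm", "data": {"deltas": [-10,0,0,0,0,0,0,-40,0,0,0,0,0,0,-55,0,0,0,0,0,0,-55,0,0,0,0,0,0,-55,0,0,0,0,0,0,0,0,0,0,0,0,0]}}

```text
t: 75.9
eef_pos: [428.3, -19.2, 502.7]
tcp_rot: [-0.277, 1.564, -0.272]
ft_force: [-0.4, 1.5, -1.7]
opening: 0.004
```

```bash
python3 - <<'E'
from h import *
pose(); snap("scene","scene30"); crop("scene30",60,100,420,290,2.2,"s30")
E
```

```text
t 75.9 grasp [429.4 -19.5 331.7] tcpz 502.7 jawyaw 1.575 toolx [ 0.006 -0.002 -1.   ] F [-0.4  1.5 -1.7] M [ 0.04 -0.04 -0.03] open_mm 0.3 q [-0.2   0.1   1.86 -0.    1.17 -1.77]
```

View pics/s30.png

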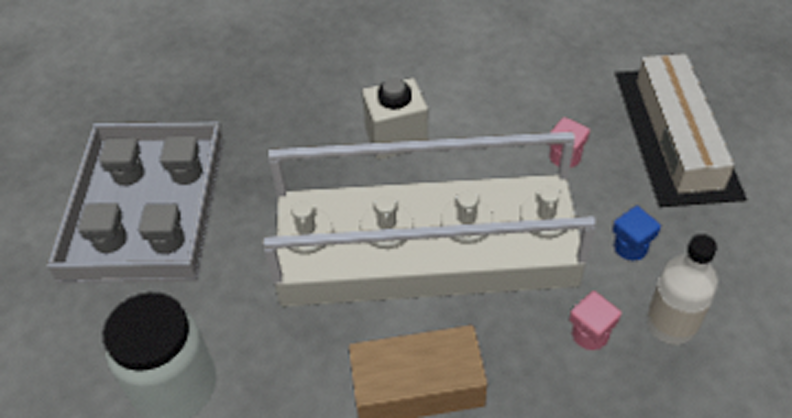

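Everything is in place: four caps in the tray, the bottles seated, the carton back in the middle of the mat, and the bystanders unmoved.

```bash
python3 -c "
from h import *
print(env.job_done())"
```

```text
the job is handed in; nothing more can be done
None
```

The job is done and handed in at about 76 s of the 210 s allowed.

- **Carton:** I laid it lengthways in the middle of the mat at the start. It was later knocked about 35 mm towards +y, and I noticed this just after pressing the button. I picked it up again, re-centred it, and pressed the button a second time so that it was still the last step.
- **Caps:** All four were twisted loose back and forth, with a pull of 7 N or less at every reading I took. They stand side by side on the tray floor.
- **Button:** It was pressed to the stop twice. Each press peaked higher than I meant, at 49 N and then 42 N at the wrist. Only the fingertips touched the button, and both peaks are well under the 120 N wrist limit. I read the full travel from the force and fingertip height, since there was no direct reading of the button.

The last pictures show the carton centred on the mat, four caps in the tray and the bottles seated. The sanitiser bottle, jar and brown box look unmoved, and the arm is clear of everything. The scene and side cameras disagreed by 5–10 mm in x for the carton, caps and button, so I relied mainly on the wrist camera and on what I felt at contact.

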